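# Set out the hall shelf

### The job

Set out the low painted shelf, whose front is the side nearest the robot. Stand the small open jar midway between the acrylic tray and the plant pot, in line with them, and close it fully with the loose cork; lay the orange earbud case flat in the tray; stand the elephant on the shelf straight in front of the plant pot, leaving about 3 cm between them, broadside on (its length parallel to the shelf's front edge). Don't knock over the elephant or the jar, and leave the plant pot, the mug and the tall jar where they are.

Things in the scene. Friction and masses are not known exactly. Their poses are not given: they have to be found in the camera images.
- shelf: Low fixed shelf of sage-painted beech on the table, 200 (x) x 360 (y) mm, its flat top 65 mm above the table; a magnetic strip with three keys is under its far edge. Origin: centre of its footprint, at table height. Own x points front to back (away from the robot), own y left along its length, z up.
- tray: Clear acrylic tray fixed on the shelf, 80 (x) x 100 (y) mm outside, 13 mm high, walls and floor 3 mm thick, open on top. In either the left or the right half of the shelf. Origin: centre of its underside, on the shelf top. Axes parallel to the shelf's.
- pot: Terracotta pot with a succulent, loose on the shelf in the half without the tray, 230 mm from the tray centre to centre along the shelf's y, at the same depth; 54 mm diameter, pot 50 mm high, 70 with the plant, 300 g. Origin: centre of its underside. Axes parallel to the shelf's. To be left where it is.
- elephant: White ceramic elephant figurine, standing on the table; 80 mm long, 60 high, about 140 g. Grip it across its flat-sided torso, 34 mm wide (y), 46 long (x), 19 to 49 mm above the feet. Origin: under the torso's middle, at foot height. Own x points to its head (begins at x = 12 mm, 45 wide over the ears), z up. Broadside: own x along the shelf's y, either way round.
- jar: Small frosted glass jar, open, upright on the table at the start; 54 mm diameter up to 46 mm, then a neck of 44 mm diameter, 60 mm high in all; mouth 32 mm diameter, open to the 6 mm thick bottom; about 160 g. Origin: centre of its underside, z up. Axes in the plane mean nothing (round).
- cork: Loose T-shaped cork stopper, standing plug-down on the table; 30 mm high: plug 14 mm long, 25 (bottom) to 29 mm diameter; head 40 mm diameter, 16 high; 15 g. Origin: centre of the plug's lower end, z up. Fits the small jar's mouth with play; fully closed, the head's underside rests on the jar's rim (its origin 46 mm above the jar's).
- case: Orange silicone earbud case, a rounded slab lying flat on the table at the start: 62 (x) x 46 (y) x 30 (z) mm, about 65 g. Origin: centre of its underside, z up.
- mug: Bystander: blue ceramic mug, 72 mm diameter, 85 mm high, standing on the table between robot and shelf. Origin: centre of its underside; handle at its own +y. To be left where it is.
- tall_jar: Bystander: tall frosted jar closed with its own fixed cork, 72 mm diameter, 121 mm high, on the table beyond and to the left of the shelf. Origin: centre of its underside. To be left where it is.

How it is judged:
By the outcome, as a careful person would: the job done as asked, in the order asked, and still so for the second after the job is handed in, with the robot touching nothing.
It also fails if it takes over 102 s, if anything falls off the work surface, if the arm or the gripper's body presses on something with over 40 N, if the wrist force passes 120 N, or if a joint passes its speed limit or range.

### The arm

A 6-joint arm with a two-finger parallel gripper is mounted at the origin on the work surface. World frame = base frame: x ahead of the robot, y to its left, z up, the work surface at z = 0. Lengths are in mm, angles in rad, forces in N, time in s.
With the tool pointing down it reaches from about 275 to 750 mm from the base axis. Payload 10.2 kg.
Tool frame: the origin (TCP) lies at the very end of the fingers, on their centre line; the grasp point (between the pads) lies 19 mm behind it; z points along the fingers, y is the direction in which the jaws open and shut (so a half turn about z gives the same grasp; the last joint's range is limited). The gripper opens to 85 mm and grips with 20 to 120 N. Pads are 22 mm wide; open, the fingers measure 114 mm over their backs; the gripper's body (76 mm by 85 mm) begins 54 mm behind the grasp point. The pads swing forward as they close: fully open they stand 13 mm farther back than shut.
Start: joints at [-0.223, 0.313, 1.498, -0, 1.331, -0.223], TCP at [525.006, -0.013, 197.194] pointing down, gripper open.
Joint ranges: [-2.94, 2.94], [-0.97, 2.17], [0.19, 2.56], [-1.23, 4.37], [0.02, 3.11], [-2.88, 2.88]. Speed limits (rad/s): [2.39, 2.39, 3.01, 3.14, 3.14, 3.14].

### API

Orientations are given as a unit quaternion [w, x, y, z].
In Python, from rig import sensors, imaging, ctrl gives the robot as it stands.
- The arm moves only by the shell command python3 -m creep 'ROWS' [FORCE]. ROWS is JSON, a list of rows, each an object with "grip": the finger opening in mm, from 0 to 85.4; "linear": the shift along the tool's x, y, z in mm, a list of three; "rot": the turn, a rotation vector about the tool's x, y, z in rad, a list of three. A call has 1 to 12 rows; each row shifts and turns the commanded pose from where the row before left it, along the tool's axes as they then stand; what a row does not reach is not made up. A row lasts 1/12 s, in which the tool goes at most 41.7 mm and 7.16 degrees, less where a joint would pass 70% of its speed; a pose out of reach is approached as far as the arm can. A call with a gripper value outside its range is refused whole. The fingers move at their own pace and stop on an object; FORCE is the grip in N (left out, the last holds). Time passes only in rows, so rows that do not move let the fingers close. It gives the time, the measured TCP pose, the force and the opening at its end, in the units of the state.
- sensors.sense(): the state, without advancing time (a new reading comes with each control period).
- imaging.capture(name): name is "scene" or "side" or "wrist"; returns (picture, depth): 400x640x3 uint8, red, green, blue; 400x640 float32, mm along the optical axis (not along the pixel's ray), 0 where there is no reading.
- imaging.camera_params(name): a dict with "intrinsics" (3x3 intrinsics, pixels), "k1" (the pictures are not rectified: a ray, as slopes to the right and down, at radius r is drawn at 1 + k1 r^2 times it, then the intrinsics apply), "R" (3x3) and "t" (3): a world point X has camera coordinates R X + t. Camera axes: x right, y down, z forward; pixel columns grow to the right and rows downward; lengths in mm; the calibration is good to about 2 mm. A picture is of the moment at which its call begins: read the wrist's pose just before it. camera_params takes no time and is no camera call; for the wrist camera it gives the pose at the moment of the call.
- ctrl.finish_job(): hands the job in, once; it reports no verdict.
The state is a dict: "time_s": time; "joints": joint angles; "dq": joint speeds; "tau": joint torques, N m; "eef_pos": TCP position; "ee_rot": TCP orientation; "force": force on the tool from outside, world axes, zero at the start; "wrist_torque": the same for the moment, N m; "grip_width": opening from 0.0 (shut) to 1.0 (fully open).
Only numpy, scipy, OpenCV 4.12 (cv2) and the standard library are available. Lean on these libraries where they do the work, as an engineer would, in place of code of your own. Each camera call takes 0.05 s, during which the arm holds its last target.

## Working session

There is one attempt and no reset: what is moved stays moved. The work goes in short steps, Python scripts to look and compute and a shell command to move; the robot and the scene stay as the last step left them, time stands still between calls to the robot, and variables do not carry over. Pictures are saved under pics/ and viewed, and the job is handed in when it is done.

```bash
ls; mkdir -p pics; python3 - <<'E'
from rig import sensors, imaging, ctrl
import cv2
s=sensors.sense(); print(s)
for n in ["scene","side","wrist"]:
    p=imaging.camera_params(n); print(n,p)
    im,d=imaging.capture(n); cv2.imwrite(f"pics/{n}0.png",im[:,:,::-1])
    import numpy as np
    np.save(f"pics/{n}0_d.npy",d)
E
```

```text
pics
{'time_s': 0.0, 'joints': array([-2.23391505e-01,  3.13442788e-01,  1.49842305e+00,  6.56940535e-06,
        1.33097225e+00, -2.23394273e-01]), 'dq': array([-9.01977175e-05, -5.43034735e-04, -2.18068907e-03, -1.52626396e-03,
        2.80124566e-04,  1.85073598e-04]), 'tau': array([-5.78409599e-04, -4.12261176e+01, -2.59742296e+01, -3.58453699e-04,
        4.11797926e-03, -1.23038126e-05]), 'eef_pos': array([5.24714035e+02, 5.91545903e-02, 1.96644068e+02]), 'ee_rot': array([-5.28632845e-04,  7.07106218e-01,  7.07107070e-01, -3.29134610e-04]), 'force': array([-0.24788275,  0.14321808,  0.24468604]), 'wrist_torque': array([-0.01093579, -0.00123651,  0.03116675]), 'grip_width': 1.002836412099923}
scene {'intrinsics': array([[471.22480666,   0.        , 323.37755293],
       [  0.        , 471.22480666, 191.6591414 ],
       [  0.        ,   0.        ,   1.        ]]), 'k1': -0.0605299309589444, 'R': array([[-0.53438765,  0.84522278, -0.0053188 ],
       [ 0.67108799,  0.42044932, -0.61062531],
       [-0.51387814, -0.32988001, -0.79190179]]), 't': array([ 317.22801652, -337.7925882
[... 181 characters left out ...]
.        ]]), 'k1': -0.0190146165963639, 'R': array([[ 0.84147392, -0.53999922,  0.01795814],
       [-0.39230274, -0.63349925, -0.66691623],
       [ 0.37151071,  0.55414759, -0.74491627]]), 't': array([-472.1801192 ,  247.27418974,  999.19280983])}
wrist {'intrinsics': array([[354.71181152,   0.        , 315.85156909],
       [  0.        , 354.71181152, 203.10101435],
       [  0.        ,   0.        ,   1.        ]]), 'k1': -0.05760281098630696, 'R': array([[ 9.99998995e-01,  5.94578542e-04, -1.28679447e-03],
       [ 9.10553302e-04, -9.65162933e-01,  2.61648015e-01],
       [-1.08639603e-03, -2.61648924e-01, -9.65162505e-01]]), 't': array([-524.76265588,  -33.89774115,  378.73163532])}
```

View pictures.

View pics/scene0.png

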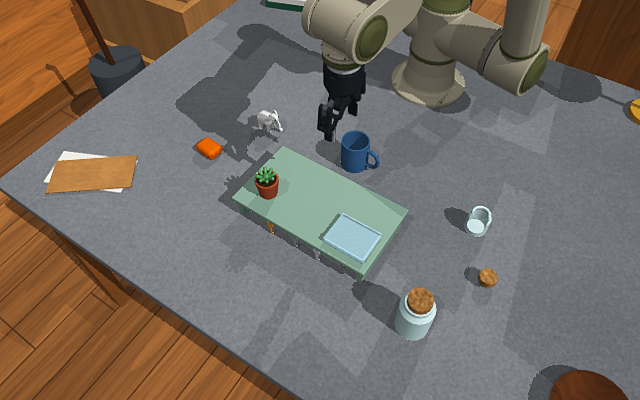

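View pics/side0.png

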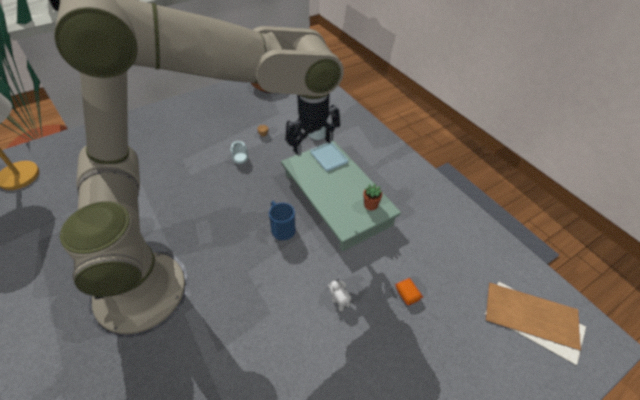

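View pics/wrist0.png

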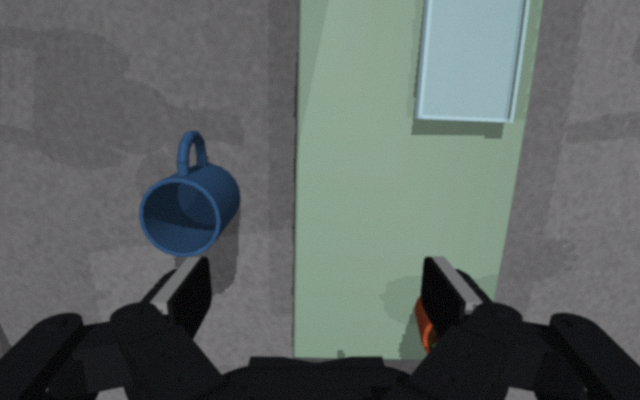

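```bash
cat > h.py <<'E'
import numpy as np, cv2
from rig import sensors, imaging
def und(uv,p):
    K=p["intrinsics"];uv=np.asarray(uv,float).reshape(-1,2)
    xd=np.c_[(uv[:,0]-K[0,2])/K[0,0],(uv[:,1]-K[1,2])/K[1,1]]
    return cv2.undistortPoints(uv.reshape(-1,1,2),K,np.array([p["k1"],0,0,0,0.]) ).reshape(-1,2)
def plane(uv,p,z):
    x=und(uv,p); d=np.c_[x,np.ones(len(x))]@p["R"]; c=-p["R"].T@p["t"]
    s=(z-c[2])/d[:,2]; return c+d*s[:,None]
def cloud(mask,depth,p):
    v,u=np.nonzero(mask&(depth>0)); x=und(np.c_[u,v],p); Z=depth[v,u]
    return (np.c_[x,np.ones(len(x))]*Z[:,None]-p["t"])@p["R"], np.c_[u,v]
def proj(X,p):
    c=np.asarray(X,float).reshape(-1,3)@p["R"].T+p["t"]; s=c[:,:2]/c[:,2:]; s=s*(1+p["k1"]*(s**2).sum(1,keepdims=True))
    return s*p["intrinsics"][0,0]+p["intrinsics"][:2,2]
def shot(n,name=None):
    p=imaging.camera_params(n); im,d=imaging.capture(n); 
    if name: cv2.imwrite(f"pics/{name}.png",im[:,:,::-1])
    return im,d,p
E
python3 - <<'E'
from h import *
for n in ["scene","side"]:
    im=cv2.imread(f"pics/{n}0.png");d=np.load(f"pics/{n}0_d.npy");p=imaging.camera_params(n)
    hsv=cv2.cvtColor(im,cv2.COLOR_BGR2HSV);H,S,V=cv2.split(hsv)
    P,uv=cloud(np.ones_like(d,bool),d,p); 
    G=np.full(d.shape+(3,),np.nan); G[uv[:,1],uv[:,0]]=P
    np.save(f"pics/{n}_G.npy",G)
    top=(H>40)&(H<85)&(S>40)&(V>90)&(np.abs(G[:,:,2]-65)<12)
    k=cv2.morphologyEx(top.astype(np.uint8),cv2.MORPH_OPEN,np.ones((3,3)))
    c=max(cv2.findContours(k,cv2.RETR_EXTERNAL,cv2.CHAIN_APPROX_NONE)[0],key=cv2.contourArea).reshape(-1,2)
    W=plane(cv2.convexHull(c).reshape(-1,2),p,65)[:,:2].astype(np.float32)
    print(n,"shelf",cv2.minAreaRect(W), np.nanmedian(G[k>0],0))
    table=G[(S<40)&(np.abs(G[:,:,2])<40)]; print("table z",np.nanmedian(table,0), table[:,2].std())
    masks={"case":(H<12)&(S>200)&(V>150),"white":(S<25)&(V>150),"blue":(H>100)&(H<118)&(S>110),"brown":(H>8)&(H<20)&(S>100)}
    for m,M in masks.items():
        nn,l,st,ce=cv2.connectedComponentsWithStats(M.astype(np.uint8))
        for i in range(1,nn):
            if st[i,4]<40: continue
            Q=G[l==i];Q=Q[np.isfinite(Q[:,0])]
            if len(Q)<20 or abs(np.median(Q[:,1]))>500 or not 100<np.median(Q[:,0])<900: continue
            print(n,m,ce[i].round(),st[i,4],np.percentile(Q,[2,50,98],axis=0).round().tolist())
E
```

```text
scene shelf ((606.6311645507812, -3.6763763427734375), (361.3270568847656, 201.6316680908203), 88.14143371582031) [594.92162315  -4.29627276  65.79733541]
table z [542.86847449 150.3729101    0.74594122] 2.985004417308097
scene white [270. 116.] 161 [[402.0, -316.0, 16.0], [419.0, -281.0, 50.0], [433.0, -248.0, 61.0]]
scene white [114. 190.] 55 [[796.0, -518.0, -1.0], [809.0, -491.0, 3.0], [823.0, -478.0, 7.0]]
scene blue [356. 152.] 1152 [[372.0, -56.0, 5.0], [414.0, -18.0, 54.0], [441.0, 42.0, 87.0]]
scene brown [209. 148.] 376 [[559.0, -398.0, 5.0], [583.0, -364.0, 29.0], [602.0, -341.0, 34.0]]
scene brown [267. 183.] 78 [[629.0, -136.0, 114.0], [653.0, -108.0, 117.0], [664.0, -99.0, 120.0]]
scene brown [270. 227.] 42 [[690.0, -94.0, -2.0], [700.0, -78.0, 34.0], [701.0, -69.0, 46.0]]
scene brown [488. 278.] 293 [[537.0, 376.0, 17.0], [558.0, 394.0, 31.0], [574.0, 412.0, 34.0]]
scene brown [420. 300.] 567 [[703.0, 277.0, 109.0], [728.0, 299.0, 121.0], [749.0, 320.0, 124.0]]Traceback (most recent call last):
  File "<stdin>", line 10, in <module>
ValueError: max() iterable argument is empty
```

```bash
python3 - <<'E'
from h import *
def crop(n,u0,v0,w,h,s):
    im=cv2.imread(f"pics/{n}0.png"); return cv2.resize(im[v0:v0+h,u0:u0+w],None,fx=s,fy=s,interpolation=cv2.INTER_NEAREST)
a=crop("scene",190,90,130,130,3);b=crop("scene",400,190,130,130,3)
cv2.imwrite("pics/crA.png",np.hstack([a,b]))
cv2.imwrite("pics/crB.png",np.hstack([crop("side",270,120,130,130,3),crop("side",310,220,130,130,3)]))
im=cv2.imread("pics/side0.png");d=np.load("pics/side0_d.npy");p=imaging.camera_params("side")
P,uv=cloud(np.ones_like(d,bool),d,p); G=np.full(d.shape+(3,),np.nan); G[uv[:,1],uv[:,0]]=P; np.save("pics/side_G.npy",G)
H,S,V=cv2.split(cv2.cvtColor(im,cv2.COLOR_BGR2HSV))
print(hsv:=(H[200,330],S[200,330],V[200,330]),G[200,330])
S0=np.load("pics/scene_G.npy")
# pot scene & side: points above 72 in shelf area right
for n,g in (("scene",S0),("side",G)):
    m=(g[:,:,2]>105)&(g[:,:,2]<118)&(np.hypot(g[:,:,0]-640,g[:,:,1]+110)<60)
    q=g[m];print(n,"pot",len(q),cv2.minEnclosingCircle(q[:,:2].astype(np.float32)),q.mean(0))
    m=(g[:,:,2]>10)&(g[:,:,2]<80)&(np.hypot(g[:,:,0]-418,g[:,:,1]+285)<90)
    q=g[m];print("eleph",len(q),cv2.minAreaRect(q[:,:2].astype(np.float32)),q.mean(0))
    m=(g[:,:,2]>14)&(g[:,:,2]<50)&(np.hypot(g[:,:,0]-580,g[:,:,1]+366)<80)
    q=g[m];print("case",len(q),cv2.minAreaRect(q[:,:2].astype(np.float32)),q.mean(0))
    m=(g[:,:,2]>12)&(g[:,:,2]<90)&(np.hypot(g[:,:,0]-450,g[:,:,1]-320)<140)
    q=g[m];print("jar/cork",len(q),np.percentile(q,[2,50,98],axis=0).round().tolist() if len(q) else 0)
E
```

```text
(np.uint8(72), np.uint8(39), np.uint8(162)) [554.21221145 -46.19824866  67.09052794]
scene pot 210 ((641.0109252929688, -120.80862426757812), 27.85988426208496) [ 649.58034304 -113.41529279  114.39497546]
eleph 349 ((419.0868225097656, -284.9342956542969), (42.84580993652344, 72.97114562988281), 20.302349090576172) [ 424.28429002 -284.72769595   41.87357873]
case 348 ((578.2185668945312, -372.4556579589844), (65.45832824707031, 47.145782470703125), 83.80281066894531) [ 582.02874838 -366.7934361    27.73612887]
jar/cork 825 [[407.0, 298.0, 15.0], [449.0, 331.0, 34.0], [570.0, 407.0, 62.0]]
side pot 138 ((642.7791748046875, -123.70768737792969), 28.36881446838379) [ 632.51396723 -131.59924012  114.12940234]
eleph 423 ((419.47064208984375, -287.8427734375), (78.41394805908203, 41.712493896484375), 79.18183898925781) [ 417.29030927 -295.47345701   46.41414538]
case 440 ((578.3411865234375, -372.5630187988281), (63.68743133544922, 47.18115997314453), 83.41111755371094) [ 574.31036195 -375.62120233   28.44098116]
jar/cork 368 [[405.0, 292.0, 15.0], [435.0, 310.0, 37.0], [567.0, 401.0, 62.0]]
```

View pics/crA.png

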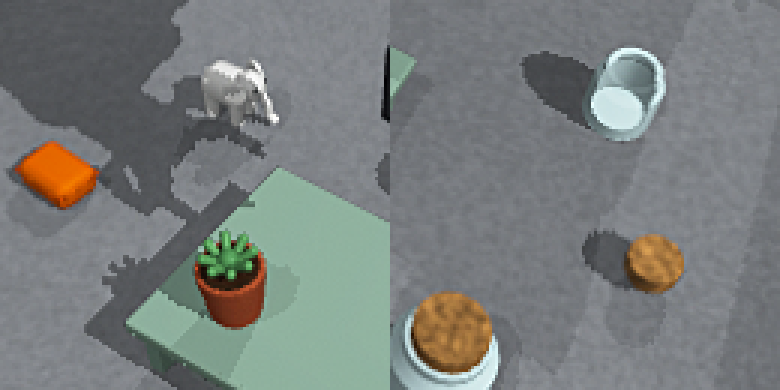

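View pics/crB.png

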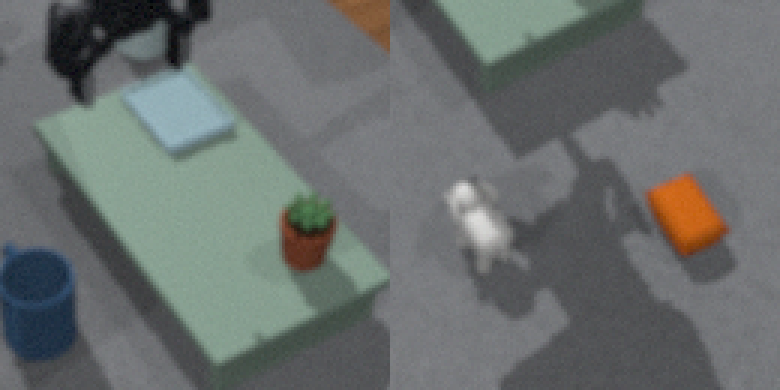

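```bash
python3 - <<'E'
from h import *
for n in ("scene","side"):
    g=np.load(f"pics/{n}_G.npy");im=cv2.imread(f"pics/{n}0.png");p=imaging.camera_params(n)
    H,S,V=cv2.split(cv2.cvtColor(im,cv2.COLOR_BGR2HSV))
    m=(g[:,:,2]>53)&(g[:,:,2]<70)&(np.hypot(g[:,:,0]-440,g[:,:,1]-310)<70)
    q=g[m];print(n,"rim",len(q),cv2.minEnclosingCircle(q[:,:2].astype(np.float32)),np.median(q,0))
    m=(g[:,:,2]>24)&(g[:,:,2]<40)&(np.hypot(g[:,:,0]-558,g[:,:,1]-394)<40)
    q=g[m];print("cork",len(q),cv2.minEnclosingCircle(q[:,:2].astype(np.float32)),q.mean(0))
    m=(H>92)&(H<106)&(S>40)&(V>120)&(np.hypot(g[:,:,0]-640,g[:,:,1]-110)<80)
    c=max(cv2.findContours(m.astype(np.uint8),cv2.RETR_EXTERNAL,cv2.CHAIN_APPROX_NONE)[0],key=cv2.contourArea).reshape(-1,2)
    for z in (65,78): print("tray",z,len(c),cv2.minAreaRect(plane(c,p,z)[:,:2].astype(np.float32)))
    lo,hi=((40,85) ,) [0]
    m=(H>lo)&(H<hi)&(S>25)&(V>90)&(abs(g[:,:,2]-65)<15)
    m=cv2.morphologyEx(m.astype(np.uint8),cv2.MORPH_OPEN,np.ones((3,3)))
    c=max(cv2.findContours(m,cv2.RETR_EXTERNAL,cv2.CHAIN_APPROX_NONE)[0],key=cv2.contourArea).reshape(-1,2)
    print("shelf",cv2.minAreaRect(plane(c,p,65)[:,:2].astype(np.float32)))
    m=(H<12)&(S>110)&(np.hypot(g[:,:,0]-640,g[:,:,1]+118)<60)
    v,u=np.nonzero(m);print("pot px",len(u),u.mean(),v.mean())
E
```

```text
scene rim 181 ((431.2294006347656, 319.80047607421875), 25.176286697387695) [433.52598989 322.76951908  58.62151577]
cork 268 ((553.4850463867188, 392.59759521484375), 21.31723403930664) [555.53126916 393.8979964   30.57657425]
tray 65 135 ((643.6924438476562, 105.12910461425781), (104.56660461425781, 86.85002899169922), 88.37855529785156)
tray 78 135 ((651.0467529296875, 108.77127838134766), (103.00762176513672, 85.55524444580078), 88.3785400390625)
shelf ((606.2724609375, -3.6279754638671875), (361.4005432128906, 202.35182189941406), 88.14143371582031)
pot px 320 267.821875 187.85625
side rim 82 ((429.8926086425781, 318.1415710449219), 23.795488357543945) [429.77342458 314.23682715  58.80695164]
cork 78 ((557.1983032226562, 390.40020751953125), 22.26446533203125) [554.46123118 388.8140095   30.83250867]
tray 65 84 ((655.7720947265625, 115.21453857421875), (111.07267761230469, 84.67720031738281), 87.73200225830078)
tray 78 84 ((647.6514892578125, 103.5174560546875), (109.37931823730469, 83.38627624511719), 87.73198699951172)
shelf ((603.5225219726562, -8.06024169921875), (361.57745361328125, 200.85653686523438), 88.35356903076172)
pot px 167 370.9940119760479 201.8622754491018
```

```bash
python3 -m creep '[{"grip":85,"linear":[-15,19,-26],"rot":[0,0,0]},{"grip":85,"linear":[-15,19,-26],"rot":[0,0,0]},{"grip":85,"linear":[-15,19,-26],"rot":[0,0,0]},{"grip":85,"linear":[-15,19,-26],"rot":[0,0,0]},{"grip":85,"linear":[0,0,0],"rot":[0,0,0]},{"grip":85,"linear":[0,0,0],"rot":[0,0,0]},{"grip":85,"linear":[0,0,0],"rot":[0,0,0]}]'
cat > sh.py <<'E'
import sys
from h import *
n=sys.argv[1];name=sys.argv[2]
im,d,p=shot(n,name); 
P,uv=cloud(np.ones_like(d,bool),d,p); G=np.full(d.shape+(3,),np.nan); G[uv[:,1],uv[:,0]]=P
np.savez(f"pics/{name}.npz",G=G,im=im,**{k:p[k] for k in p})
s=sensors.sense();print(s["time_s"],s["eef_pos"],s["force"],s["grip_width"])
E
python3 sh.py wrist w1
```

```text
time_s: 0.73
eef_pos: [600.4, -59.6, 299.8]
ee_rot: [-0.001, 0.707, 0.707, -0.001]
force: [-0.6, 0.0, -0.5]
grip_width: 0.994
0.7833 [600.20261009 -59.4079323  299.78901484] [ 0.7067604   0.10767849 -0.52474529] 0.9958162179956436
```

View pics/w1.png

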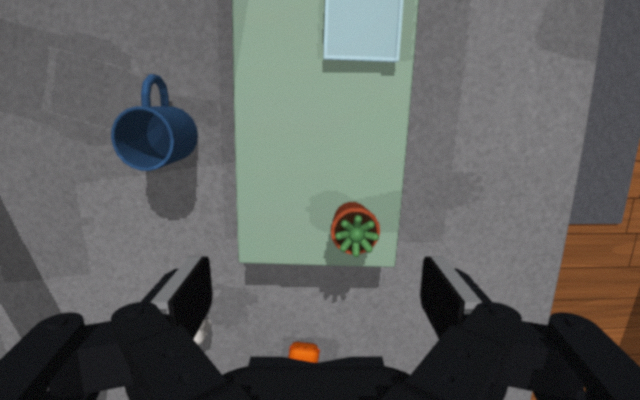

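```bash
python3 - <<'E'
from h import *
z=np.load("pics/w1.npz");G=z["G"];im=z["im"];p={k:z[k] for k in ("intrinsics","R","t")};p["k1"]=float(z["k1"])
H,S,V=cv2.split(cv2.cvtColor(im,cv2.COLOR_RGB2HSV))
m=(G[:,:,2]>105)&(G[:,:,2]<120)&(np.hypot(G[:,:,0]-640,G[:,:,1]+118)<45)
q=G[m];print("pot rim",len(q),cv2.minEnclosingCircle(q[:,:2].astype(np.float32)))
m=((H<12)|(H>172))&(S>110)&(np.arange(400)[:,None]<300)
m=cv2.morphologyEx(m.astype(np.uint8),cv2.MORPH_CLOSE,np.ones((3,3)))
c=max(cv2.findContours(m,cv2.RETR_EXTERNAL,cv2.CHAIN_APPROX_NONE)[0],key=cv2.contourArea).reshape(-1,2)
w=plane(c,p,115)[:,:2];print("pot at 115 bounds",w.min(0),w.max(0)); 
m=(H>90)&(H<106)&(S>25)&(V>110)&(np.arange(640)[None]>310)&(np.arange(400)[:,None]<90)
v,u=np.nonzero(m);print("tray px",u.min(),u.max(),v.max())
for zz in(65,78): w=plane(np.c_[u,v],p,zz);print(zz,cv2.minAreaRect(w[:,:2].astype(np.float32)),w.min(0),w.max(0))
m=(H>40)&(H<85)&(S>25)&(V>90)&(abs(G[:,:,2]-65)<12)
m=cv2.morphologyEx(m.astype(np.uint8),cv2.MORPH_OPEN,np.ones((5,5)))
for r in (100,130,160,190,240):
    uu=np.nonzero(m[r])[0]; print(r,plane([[uu.min()-.5,r],[uu.max()+.5,r]],p,65)[:,:2].round(1).tolist())
c=np.nonzero(m[:,270])[0].max();print(plane([[270,c+.5]],p,65)); c=np.nonzero(m[:,380])[0].max();print(plane([[380,c+.5]],p,65))
E
```

```text
pot rim 928 ((642.1477661132812, -122.8288803100586), 27.097412109375)
pot at 115 bounds [ 616.56728913 -140.72769334] [668.64154316 -90.81298492]
tray px 324 402 61
65 ((650.3034057617188, 87.89248657226562), (83.0737075805664, 62.125343322753906), 0.3087523877620697) [608.69452866  56.91359798  65.        ] [691.693681   119.17765837  65.        ]
78 ((648.7510375976562, 85.33635711669922), (80.45146942138672, 60.16484832763672), 0.3081858456134796) [608.45542736  55.33492012  78.        ] [688.8350338  115.63385727  78.        ]
100 [[507.5, 15.5], [705.3, 15.7]]
130 [[506.8, -17.8], [705.1, -17.6]]
160 [[506.1, -52.4], [703.7, -52.2]]
190 [[505.3, -88.4], [702.4, -88.2]]
240 [[502.8, -152.2], [700.3, -151.8]]
[[ 542.23302581 -182.35858457   65.        ]]
[[ 681.5550203  -187.69616334   65.        ]]
```

```bash
python3 -m creep '[{"grip":85,"linear":[31.5,-14,10],"rot":[0,0,0]},{"grip":85,"linear":[31.5,-14,10],"rot":[0,0,0]},{"grip":85,"linear":[31.5,-14,10],"rot":[0,0,0]},{"grip":85,"linear":[31.5,-14,10],"rot":[0,0,0]},{"grip":85,"linear":[31.5,-14,10],"rot":[0,0,0]},{"grip":85,"linear":[31.5,-14,10],"rot":[0,0,0]},{"grip":85,"linear":[31.5,-14,10],"rot":[0,0,0]},{"grip":85,"linear":[31.5,-14,10],"rot":[0,0,0]},{"grip":85,"linear":[31.5,-14,10],"rot":[0,0,0]},{"grip":85,"linear":[31.5,-14,10],"rot":[0,0,0]},{"grip":85,"linear":[31.5,-14,10],"rot":[0,0,0]},{"grip":85,"linear":[32,-16,10],"rot":[0,0,0]}]'
python3 -m creep '[{"grip":85,"linear":[0,0,0],"rot":[0,0,0]},{"grip":85,"linear":[0,0,0],"rot":[0,0,0]}]'
python3 sh.py wrist w2; python3 - <<'E'
from h import *
z=np.load("pics/w2.npz");G=z["G"]
m=(G[:,:,2]>53)&(G[:,:,2]<70)&(np.hypot(G[:,:,0]-430,G[:,:,1]-319)<60)
q=G[m];print("rim",len(q),cv2.minEnclosingCircle(q[:,:2].astype(np.float32)),np.percentile(q,[1,50,99],axis=0).round(1))
m=(G[:,:,2]>24)&(G[:,:,2]<40)&(np.hypot(G[:,:,0]-556,G[:,:,1]-392)<35)
q=G[m];print("cork",len(q),cv2.minEnclosingCircle(q[:,:2].astype(np.float32)) if len(q) else 0)
E
```

```text
time_s: 1.78
eef_pos: [428.7, 319.7, 180.0]
ee_rot: [-0.0, 0.707, 0.707, -0.001]
force: [0.1, -0.1, 0.5]
grip_width: 0.996
time_s: 1.95
eef_pos: [428.7, 319.5, 180.0]
ee_rot: [-0.0, 0.706, 0.708, -0.001]
force: [0.5, -0.8, 0.6]
grip_width: 0.995
2.0 [429.83425203 318.57234802 180.63901059] [ 0.43112406 -0.79361856  0.08232008] 0.9920418262702972
rim 1027 ((429.5940246582031, 320.9822998046875), 22.241140365600586) [[408.4 300.1  53.4]
 [429.6 322.1  60. ]
 [450.2 342.2  61.8]]
cork 1620 ((554.1221923828125, 393.5116271972656), 20.228513717651367)
```

View pics/w2.png

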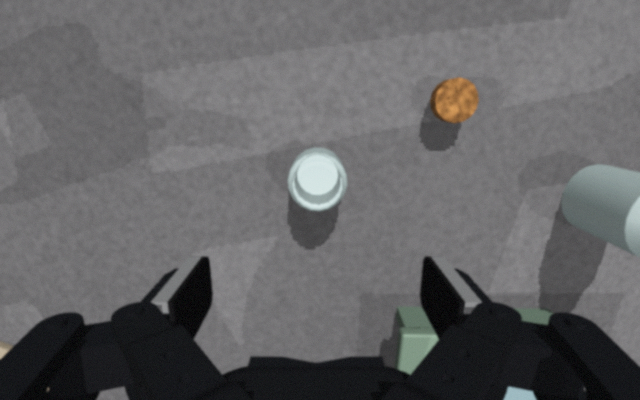

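```bash
python3 -m creep '[{"grip":85,"linear":[1.5,1,33],"rot":[0,0,0]},{"grip":85,"linear":[0,0,33],"rot":[0,0,0]},{"grip":85,"linear":[0,0,33],"rot":[0,0,0]},{"grip":85,"linear":[0,0,33],"rot":[0,0,0]},{"grip":85,"linear":[0,0,22],"rot":[0,0,0]},{"grip":85,"linear":[0,0,13],"rot":[0,0,0]},{"grip":45,"linear":[0,0,0],"rot":[0,0,0]},{"grip":45,"linear":[0,0,0],"rot":[0,0,0]},{"grip":45,"linear":[0,0,0],"rot":[0,0,0]},{"grip":45,"linear":[0,0,0],"rot":[0,0,0]},{"grip":45,"linear":[0,0,0],"rot":[0,0,0]},{"grip":45,"linear":[0,0,0],"rot":[0,0,0]}]' 40
```

```text
time_s: 3.0
eef_pos: [432.6, 320.0, 16.0]
ee_rot: [0.0, 0.707, 0.707, 0.001]
force: [-1.5, -2.2, 6.6]
grip_width: 0.533
```

```bash
python3 sh.py wrist w3;python3 sh.py scene s3; python3 - <<'E'
import cv2
a=cv2.imread("pics/s3.png")[150:310,380:540];cv2.imwrite("pics/s3c.png",cv2.resize(a,None,fx=3.5,fy=3.5))
E
```

```text
3.05 [432.64671963 319.95969001  16.03028025] [-2.54447139 -3.42176494  6.16941526] 0.53496203718139
3.1 [432.63872998 319.95116419  16.03436596] [-2.21992936 -2.68385969  5.86215337] 0.5330752841237174
```

View pics/w3.png

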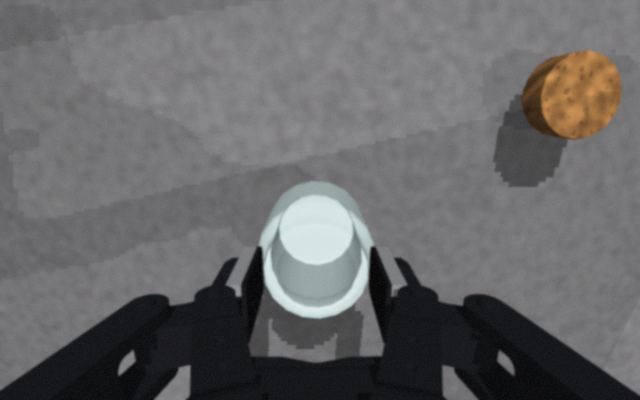

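View pics/s3c.png

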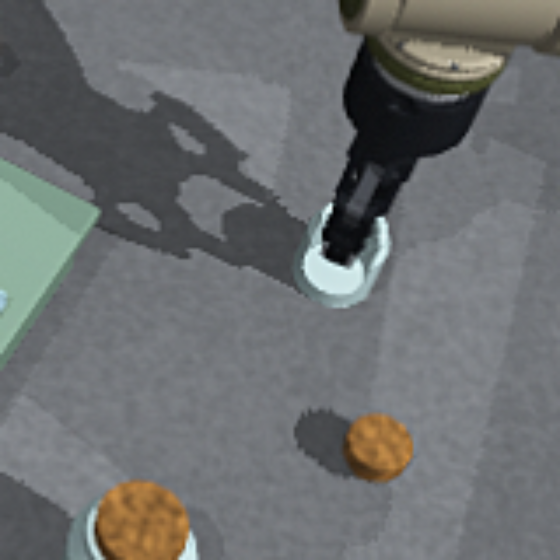

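```bash
python3 - <<'E'
from h import *
for f in ("w3","s3"):
    z=np.load(f"pics/{f}.npz");G=z["G"]
    for lo,hi in ((48,52),(53,70),(30,45)):
        m=(G[:,:,2]>lo)&(G[:,:,2]<hi)&(np.hypot(G[:,:,0]-430,G[:,:,1]-325)<40)
        if f=="w3": m&=(np.arange(640)[None]>262)&(np.arange(640)[None]<372)
        q=G[m];print(f,lo,len(q),cv2.minEnclosingCircle(q[:,:2].astype(np.float32)),np.percentile(q,[1,50,99],axis=0).round(1).tolist())
E
```

```text
w3 48 1294 ((432.70648193359375, 321.4837646484375), 25.540281295776367) [[409.9, 304.9, 48.1], [432.9, 339.6, 50.0], [456.0, 345.9, 52.0]]
w3 53 4808 ((433.1861877441406, 319.65545654296875), 25.088773727416992) [[411.8, 300.8, 53.2], [433.3, 322.0, 59.8], [455.6, 342.4, 61.5]]
w3 30 1632 ((432.60394287109375, 324.6138916015625), 25.495447158813477) [[410.3, 299.8, 30.1], [432.5, 307.7, 36.9], [454.0, 347.6, 44.9]]
s3 48 48 ((434.6163024902344, 322.3894348144531), 26.962543487548828) [[422.8, 297.1, 48.1], [445.6, 321.7, 49.4], [459.0, 348.0, 51.7]]
s3 53 96 ((441.58135986328125, 324.3867492675781), 27.658294677734375) [[418.2, 300.9, 53.7], [441.9, 332.2, 60.1], [468.2, 344.1, 69.9]]
s3 30 111 ((433.9921569824219, 322.9320068359375), 27.788854598999023) [[413.5, 295.9, 30.5], [453.8, 323.5, 37.5], [460.8, 348.8, 44.8]]
```

```bash
python3 -m creep '[{"grip":30,"linear":[0,0,0],"rot":[0,0,0]},{"grip":30,"linear":[0,0,0],"rot":[0,0,0]},{"grip":30,"linear":[0,0,0],"rot":[0,0,0]}]' 40;  python3 -m creep '[{"grip":30,"linear":[0,0,-10],"rot":[0,0,0]},{"grip":30,"linear":[0,0,-10],"rot":[0,0,0]},{"grip":30,"linear":[0,0,0],"rot":[0,0,0]},{"grip":30,"linear":[0,0,0],"rot":[0,0,0]}]'; python3 sh.py wrist w4; python3 - <<'E'
from h import *
for f in ("w4",):
    z=np.load(f"pics/{f}.npz");G=z["G"]
    for lo,hi in ((54,100),):
        m=(G[:,:,2]>lo)&(G[:,:,2]<hi)&(np.hypot(G[:,:,0]-430,G[:,:,1]-325)<40)
        if f[0]=="w": m&=(np.arange(640)[None]>268)&(np.arange(640)[None]<368)
        q=G[m];print(f,lo,len(q),cv2.minEnclosingCircle(q[:,:2].astype(np.float32)),np.percentile(q,[1,50,99],axis=0).round(1).tolist())
E
```

```text
time_s: 3.35
eef_pos: [432.6, 320.0, 16.1]
ee_rot: [0.0, 0.707, 0.707, 0.001]
force: [-2.7, -2.3, 7.2]
grip_width: 0.529
time_s: 3.68
eef_pos: [432.6, 320.2, 35.3]
ee_rot: [0.0, 0.707, 0.707, 0.001]
force: [0.7, 0.1, -2.3]
grip_width: 0.526
3.7333 [432.16973532 320.03532761  34.62575879] [ 0.04871229 -0.15138768 -1.94445562] 0.5306543549064205
w4 54 7391 ((433.8909912109375, 323.4390869140625), 26.303970336914062) [[413.4, 300.5, 54.6], [433.7, 333.1, 76.7], [454.3, 347.5, 80.4]]
```

View pics/w4.png

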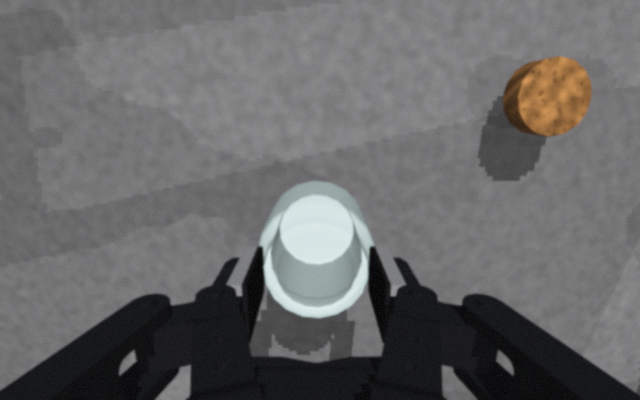

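```bash
python3 -m creep '[{"grip":30,"linear":[-20,13,-27],"rot":[0,0,0]},{"grip":30,"linear":[-20,13,-27],"rot":[0,0,0]},{"grip":30,"linear":[-20,13,-27],"rot":[0,0,0]},{"grip":30,"linear":[-20,13,-27],"rot":[0,0,0]},{"grip":30,"linear":[-31,20,0],"rot":[0,0,0]},{"grip":30,"linear":[-31,20,0],"rot":[0,0,0]},{"grip":30,"linear":[-31,20,0],"rot":[0,0,0]},{"grip":30,"linear":[-31,20,0],"rot":[0,0,0]},{"grip":30,"linear":[-31,20,0],"rot":[0,0,0]},{"grip":30,"linear":[-31,20,0],"rot":[0,0,0]},{"grip":30,"linear":[-31,20,0],"rot":[0,0,0]},{"grip":30,"linear":[-31,20,0],"rot":[0,0,0]}]'
python3 -m creep '[{"grip":30,"linear":[0,0,25],"rot":[0,0,0]},{"grip":30,"linear":[0,0,15],"rot":[0,0,0]},{"grip":30,"linear":[0,0,0],"rot":[0,0,0]},{"grip":30,"linear":[0,0,0],"rot":[0,0,0]}]'
python3 sh.py wrist w5; python3 - <<'E'
from h import *
z=np.load(f"pics/w5.npz");G=z["G"]
m=(G[:,:,2]>146)&(G[:,:,2]<170)&(np.hypot(G[:,:,0]-645,G[:,:,1]+8)<40)
m&=(np.arange(640)[None]>268)&(np.arange(640)[None]<368)
q=G[m];print(len(q),cv2.minEnclosingCircle(q[:,:2].astype(np.float32)),np.percentile(q,[1,50,99],axis=0).round(1).tolist())
E
```

```text
time_s: 4.73
eef_pos: [644.4, -9.7, 141.6]
ee_rot: [-0.0, 0.707, 0.707, -0.0]
force: [0.5, 0.6, -1.8]
grip_width: 0.531
time_s: 5.07
eef_pos: [643.5, -7.9, 101.5]
ee_rot: [-0.001, 0.707, 0.707, -0.001]
force: [-0.3, -0.1, -1.1]
grip_width: 0.525
5.1167 [644.1750098   -7.76665231 102.81227448] [-0.55785765 -0.42588338 -1.29717136] 0.5286444467154418
247 ((643.7225952148438, -6.487039566040039), 21.07599639892578) [[624.8, -26.9, 146.0], [640.2, -19.1, 146.2], [663.2, 12.5, 147.1]]
```

View pics/w5.png

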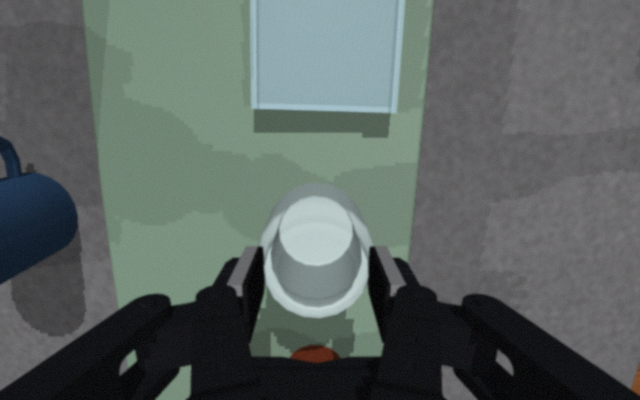

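```bash
python3 -m creep '[{"grip":30,"linear":[-0.7,1.5,12],"rot":[0,0,0]},{"grip":30,"linear":[0,0,5],"rot":[0,0,0]},{"grip":30,"linear":[0,0,2],"rot":[0,0,0]},{"grip":30,"linear":[0,0,1],"rot":[0,0,0]},{"grip":30,"linear":[0,0,0.5],"rot":[0,0,0]},{"grip":30,"linear":[0,0,0],"rot":[0,0,0]}]'
```

```text
time_s: 5.62
eef_pos: [645.6, -8.7, 81.9]
ee_rot: [0.0, 0.707, 0.707, 0.0]
force: [0.6, -0.2, -1.6]
grip_width: 0.528
```

```bash
python3 -m creep '[{"grip":30,"linear":[0,0,1],"rot":[0,0,0]},{"grip":30,"linear":[0,0,0.5],"rot":[0,0,0]},{"grip":30,"linear":[0,0,0],"rot":[0,0,0]}]'
```

```text
time_s: 5.87
eef_pos: [645.8, -9.3, 81.5]
ee_rot: [0.001, 0.707, 0.707, 0.0]
force: [-3.6, -1.4, 5.8]
grip_width: 0.527
```

Contact. Release, rise.

```bash
python3 -m creep '[{"grip":62,"linear":[0,0,0],"rot":[0,0,0]},{"grip":75,"linear":[0,0,0],"rot":[0,0,0]},{"grip":85,"linear":[0,0,0],"rot":[0,0,0]},{"grip":85,"linear":[0,0,0],"rot":[0,0,0]},{"grip":85,"linear":[0,0,-15],"rot":[0,0,0]},{"grip":85,"linear":[0,0,-35],"rot":[0,0,0]},{"grip":85,"linear":[0,0,-35],"rot":[0,0,0]},{"grip":85,"linear":[0,0,-35],"rot":[0,0,0]},{"grip":85,"linear":[0,0,0],"rot":[0,0,0]},{"grip":85,"linear":[0,0,0],"rot":[0,0,0]}]'
python3 sh.py wrist w6; python3 - <<'E'
from h import *
z=np.load(f"pics/w6.npz");G=z["G"]
m=(G[:,:,2]>119)&(G[:,:,2]<135)&(np.hypot(G[:,:,0]-645,G[:,:,1]+8)<40)
q=G[m];print(len(q),cv2.minEnclosingCircle(q[:,:2].astype(np.float32)),np.percentile(q,[1,50,99],axis=0).round(1).tolist())
E
```

```text
time_s: 6.7
eef_pos: [646.3, -8.8, 202.1]
ee_rot: [0.002, 0.707, 0.707, 0.001]
force: [0.1, 0.6, -0.5]
grip_width: 0.994
6.75 [645.45854463  -8.62456606 199.96650667] [0.17142876 0.62036602 0.15746547] 0.9979513806887067
1344 ((645.8883056640625, -8.842562675476074), 21.99895668029785) [[625.2, -29.3, 119.4], [646.2, -7.8, 125.0], [666.6, 12.5, 126.7]]
```

View pics/w6.png

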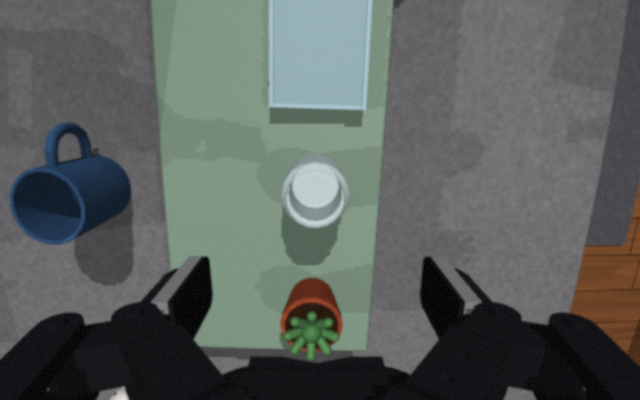

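```bash
python3 -m creep '[{"grip":85,"linear":[33.5,-7.7,0],"rot":[0,0,0]},{"grip":85,"linear":[33.5,-7.7,0],"rot":[0,0,0]},{"grip":85,"linear":[33.5,-7.7,0],"rot":[0,0,0]},{"grip":85,"linear":[33.5,-7.7,0],"rot":[0,0,0]},{"grip":85,"linear":[33.5,-7.7,0],"rot":[0,0,0]},{"grip":85,"linear":[33.5,-7.7,0],"rot":[0,0,0]},{"grip":85,"linear":[33.5,-7.7,15],"rot":[0,0,0]},{"grip":85,"linear":[33.5,-7.7,15],"rot":[0,0,0]},{"grip":85,"linear":[33.5,-7.7,15],"rot":[0,0,0]},{"grip":85,"linear":[33.5,-7.7,15],"rot":[0,0,0]},{"grip":85,"linear":[33.5,-7.7,15],"rot":[0,0,0]},{"grip":85,"linear":[33.5,-7.7,15],"rot":[0,0,0]}]'
python3 -m creep '[{"grip":60,"linear":[0,0,0],"rot":[0,0,0]},{"grip":60,"linear":[0,0,0],"rot":[0,0,0]}]'
python3 sh.py wrist w7; python3 - <<'E'
from h import *
z=np.load(f"pics/w7.npz");G=z["G"]
m=(G[:,:,2]>26)&(G[:,:,2]<37)&(np.hypot(G[:,:,0]-554,G[:,:,1]-393)<40)
q=G[m];print(len(q),cv2.minEnclosingCircle(q[:,:2].astype(np.float32)),np.percentile(q,[1,50,99],axis=0).round(1).tolist())
E
```

```text
time_s: 7.75
eef_pos: [551.6, 394.5, 107.4]
ee_rot: [-0.001, 0.707, 0.707, -0.002]
force: [1.2, 0.9, 0.4]
grip_width: 0.996
time_s: 7.92
eef_pos: [551.2, 394.2, 107.1]
ee_rot: [-0.001, 0.706, 0.708, -0.002]
force: [0.6, -0.7, 0.1]
grip_width: 0.741
7.9667 [552.34361192 393.11606848 108.39903293] [ 0.8565263   0.22269323 -0.11811848] 0.7039468273848676
2184 ((554.2990112304688, 393.395263671875), 19.895814895629883) [[535.8, 375.0, 28.1], [554.2, 394.2, 30.4], [572.7, 412.3, 31.9]]
```

View pics/w7.png

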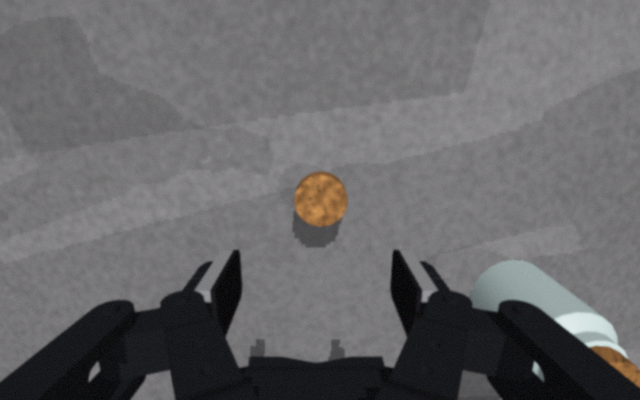

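```bash
python3 -m creep '[{"grip":60,"linear":[-0.4,2.6,30],"rot":[0,0,0]},{"grip":60,"linear":[0,0,30],"rot":[0,0,0]},{"grip":60,"linear":[0,0,22],"rot":[0,0,0]},{"grip":60,"linear":[0,0,11],"rot":[0,0,0]},{"grip":60,"linear":[0,0,0],"rot":[0,0,0]},{"grip":20,"linear":[0,0,0],"rot":[0,0,0]},{"grip":20,"linear":[0,0,0],"rot":[0,0,0]},{"grip":20,"linear":[0,0,0],"rot":[0,0,0]},{"grip":20,"linear":[0,0,0],"rot":[0,0,0]},{"grip":20,"linear":[0,0,0],"rot":[0,0,0]}]' 25
python3 sh.py side d8; python3 - <<'E'
import cv2
a=cv2.imread("pics/d8.png")[60:200,200:340];cv2.imwrite("pics/d8c.png",cv2.resize(a,None,fx=4,fy=4))
E
```

```text
time_s: 8.8
eef_pos: [556.1, 393.1, 18.1]
ee_rot: [0.0, 0.707, 0.707, 0.001]
force: [0.4, -0.5, 0.4]
grip_width: 0.236
8.85 [555.92857    393.01541551  17.83836235] [-0.34013859 -0.57673837 -0.60942907] 0.2314290029411536
```

View pics/d8c.png

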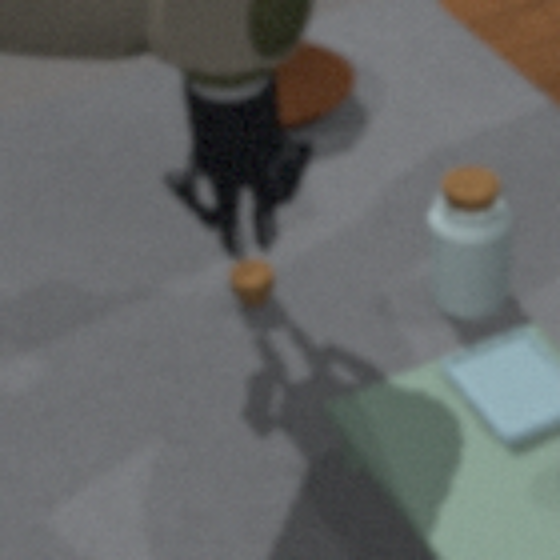

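```bash
python3 sh.py wrist w8; python3 - <<'E'
from h import *
p=imaging.camera_params("wrist"); print("cam pos",-p["R"].T@p["t"])
for f in ("w8","d8"):
    z=np.load(f"pics/{f}.npz");G=z["G"];im=z["im"]
    V=im.max(2)
    m=(V<60)&(np.hypot(G[:,:,0]-555,G[:,:,1]-393)<60)&(G[:,:,2]>12)
    q=G[m]; print(f,len(q),np.percentile(q,[1,2,5,50],axis=0).round(1).tolist())
    m=(np.hypot(G[:,:,0]-555,G[:,:,1]-393)<30)&(im[:,:,0]>im[:,:,2]*1.5+20)
    q=G[m]; print("cork",len(q),np.percentile(q,[2,50,98],axis=0).round(1).tolist())
E
```

```text
8.9 [555.81188267 392.97704495  17.59595842] [0.70273503 0.36141794 0.39624648] 0.2338175428560152
cam pos [555.99571935 459.63142688 194.66244254]
w8 44725 [[499.1, 383.9, 67.8], [501.2, 385.2, 75.6], [506.0, 386.0, 91.9], [555.1, 405.1, 125.1]]
cork 4255 [[538.2, 376.3, 19.7], [555.3, 398.1, 30.3], [570.6, 412.8, 31.7]]
d8 842 [[502.1, 352.6, 71.6], [505.6, 353.4, 78.7], [514.3, 354.9, 95.9], [547.0, 378.6, 163.0]]
cork 58 [[539.0, 371.7, 21.8], [551.5, 387.3, 30.6], [566.9, 405.7, 33.9]]
```

View pics/w8.png

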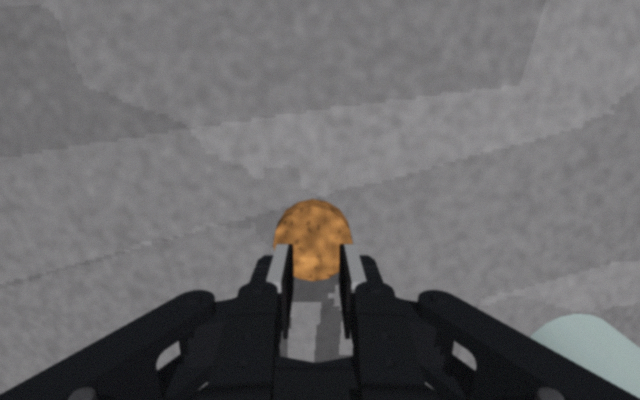

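```bash
python3 - <<'E'
from h import *
for f in ("w8","w7","w5"):
    z=np.load(f"pics/{f}.npz");G=z["G"]
    for uv in ([(276,248),(288,247),(291,252),(281,260),(344,248),(350,260)] if f=="w8" else [(236,252),(230,258),(395,252),(400,258)] if f=="w7" else [(250,250),(262,250),(372,250),(385,255)]): print(f,uv,G[uv[1],uv[0]].round(1))
E
```

```text
w8 (276, 248) [539.9 404.   59.9]
w8 (288, 247) [544.6 403.8  58.2]
w8 (291, 252) [546.  402.7  60.8]
w8 (281, 260) [543.3 405.1  73.9]
w8 (344, 248) [567.6 404.4  60.7]
w8 (350, 260) [568.8 405.1  74. ]
w7 (236, 252) [519.9 405.4 153.8]
w7 (230, 258) [518.9 405.4 159.7]
w7 (395, 252) [583.7 404.6 151.1]
w7 (400, 258) [583.7 405.8 159.7]
w5 (250, 250) [617.5   3.5 146.6]
w5 (262, 250) [621.2   0.7 139.8]
w5 (372, 250) [666.5   3.4 146.2]
w5 (385, 255) [670.5   3.9 152.3]
```

```bash
python3 sh.py scene s8; python3 - <<'E'
from h import *
for f,n in (("d8","side"),("s8","scene")):
    z=np.load(f"pics/{f}.npz");G=z["G"];im=z["im"];p=imaging.camera_params(n)
    for zz in (18,30,40,50,60): print(n,zz,proj([[544,393,zz],[568,393,zz]],p).round(1).tolist())
    m=(im.max(2)<75)&(np.hypot(G[:,:,0]-556,G[:,:,1]-393)<40)&(G[:,:,2]>20)
    q=G[m]; i=np.argsort(q[:,2])[:8]; print(q[i].round(1).tolist())
z=cv2.imread("pics/s8.png")[190:310,430:550];cv2.imwrite("pics/s8c.png",cv2.resize(z,None,fx=5,fy=5,interpolation=cv2.INTER_NEAREST))
E
```

```text
8.95 [555.75228057 392.95770914  17.47211354] [-0.0981777   0.09370889 -0.6391561 ] 0.23689237321370266
side 18 [[260.1, 131.9], [266.1, 129.7]]
side 30 [[259.8, 129.3], [265.8, 127.1]]
side 40 [[259.5, 127.1], [265.5, 124.9]]
side 50 [[259.2, 124.8], [265.3, 122.6]]
side 60 [[258.9, 122.5], [265.0, 120.4]]
[[553.8, 372.5, 23.1], [568.4, 402.6, 55.1], [567.1, 391.5, 58.5], [568.2, 400.9, 60.7], [568.8, 386.7, 60.9], [568.0, 392.5, 61.9], [540.8, 384.6, 64.8], [568.2, 399.9, 65.8]]
scene 18 [[487.8, 274.9], [483.8, 283.4]]
scene 30 [[489.3, 272.3], [485.3, 280.8]]
scene 40 [[490.6, 270.1], [486.6, 278.6]]
scene 50 [[491.9, 267.8], [487.9, 276.4]]
scene 60 [[493.2, 265.5], [489.2, 274.2]]
[[567.2, 381.0, 20.2], [572.3, 387.3, 21.1], [572.7, 391.8, 21.7], [571.6, 384.5, 21.8], [568.2, 385.5, 21.8], [571.5, 395.4, 23.5], [572.9, 393.5, 23.9], [570.7, 383.6, 24.0]]
```

View pics/s8c.png

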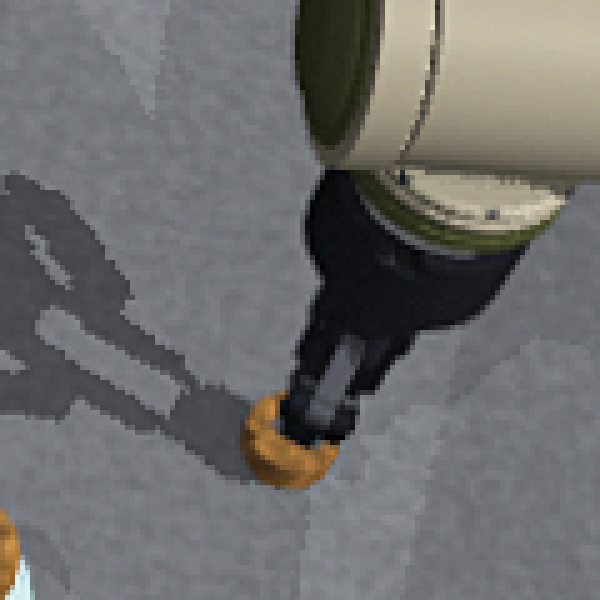

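```bash
python3 -m creep '[{"grip":62,"linear":[0,-1,0],"rot":[0,0,0]},{"grip":62,"linear":[0,0,0],"rot":[0,0,0]},{"grip":62,"linear":[0,0,0],"rot":[0,0,0]},{"grip":62,"linear":[0,0,10],"rot":[0,0,0]},{"grip":62,"linear":[0,0,10],"rot":[0,0,0]},{"grip":62,"linear":[0,0,0],"rot":[0,0,0]}]'; python3 sh.py wrist w9; python3 - <<'E'
from h import *
z=np.load("pics/w9.npz");G=z["G"];im=z["im"]
v,u=np.nonzero((im.max(2)<90)&(np.abs(G[:,:,1]-404)<6)&(G[:,:,2]<70)&(np.hypot(G[:,:,0]-555,G[:,:,1]-393)<60))
i=np.argsort(v)[:12]
for k in i: print(u[k],v[k],G[v[k],u[k]].round(1))
E
```

```text
time_s: 9.45
eef_pos: [553.2, 392.1, -6.0]
ee_rot: [-0.001, 0.707, 0.707, -0.002]
force: [-1.0, -0.5, -0.7]
grip_width: 0.722
9.5 [553.71421852 392.36020358  -4.87143109] [-0.05383324  0.80005276  0.46051999] 0.7268678643132429
283 231 [539.1 405.8  22.7]
284 231 [539.9 407.2  26.6]
282 232 [538.5 404.9  21.5]
283 232 [539.3 406.   24.6]
281 233 [537.8 403.7  19.5]
282 233 [538.7 405.1  23.2]
283 233 [539.5 406.5  27.2]
280 234 [537.3 403.1  19.1]
281 234 [538.1 404.1  21.8]
282 234 [538.8 405.1  24.5]
279 235 [536.8 402.4  18.5]
280 235 [537.7 403.7  22.2]
```

View pics/w9.png

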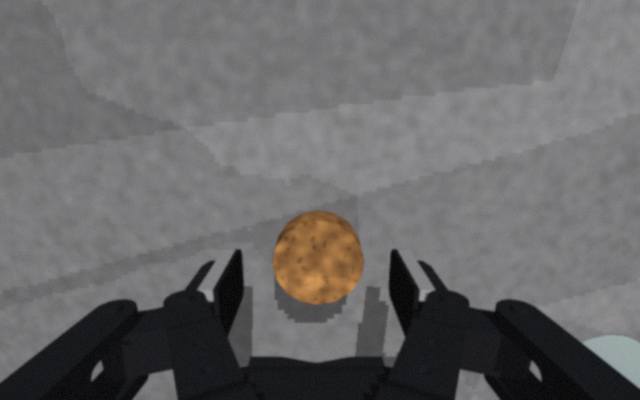

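```bash
python3 -m creep '[{"grip":62,"linear":[0.5,1.5,6],"rot":[0,0,0]},{"grip":62,"linear":[0,0,4],"rot":[0,0,0]},{"grip":62,"linear":[0,0,0],"rot":[0,0,0]},{"grip":20,"linear":[0,0,0],"rot":[0,0,0]},{"grip":20,"linear":[0,0,0],"rot":[0,0,0]},{"grip":20,"linear":[0,0,0],"rot":[0,0,0]},{"grip":20,"linear":[0,0,0],"rot":[0,0,0]},{"grip":20,"linear":[0,0,0],"rot":[0,0,0]}]' 25; python3 sh.py wrist w10
```

```text
time_s: 10.17
eef_pos: [556.4, 393.5, -12.4]
ee_rot: [0.0, 0.707, 0.707, 0.0]
force: [0.3, -0.2, 2.0]
grip_width: 0.442
10.2167 [556.45172309 393.52832841 -12.354799  ] [-0.17273042  0.63236863  2.67126398] 0.44001420178962125
```

View pics/w10.png

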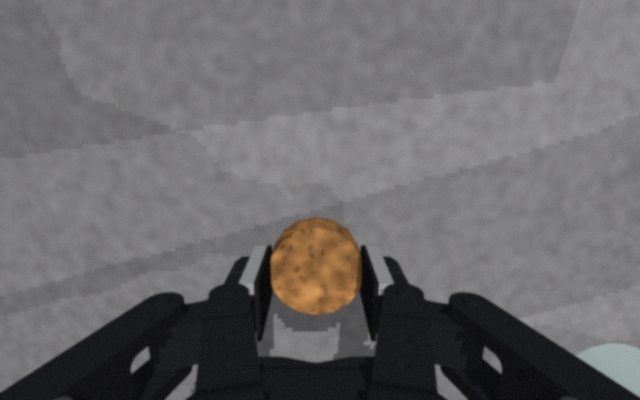

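```bash
python3 - <<'E'
from h import *
z=np.load("pics/w10.npz");G=z["G"];im=z["im"]
m=(G[:,:,2]>27)&(G[:,:,2]<36)&(np.hypot(G[:,:,0]-555,G[:,:,1]-393)<30)&(im[:,:,0]>im[:,:,2]*1.5+20)
q=G[m];print(len(q),cv2.minEnclosingCircle(q[:,:2].astype(np.float32)),np.percentile(q,[1,50,99],axis=0).round(1).tolist())
for u,v in ((262,250),(268,255),(363,250),(366,256)): print(G[v,u].round(1))
g=np.load("pics/s8.npz");G=g["G"]
m=(G[:,:,2]>120)&(G[:,:,2]<130)&(np.hypot(G[:,:,0]-645,G[:,:,1]+8)<40);q=G[m];print("jar scene",len(q),cv2.minEnclosingCircle(q[:,:2].astype(np.float32)),q.mean(0))
g=np.load("pics/d8.npz");G=g["G"]
m=(G[:,:,2]>120)&(G[:,:,2]<130)&(np.hypot(G[:,:,0]-645,G[:,:,1]+8)<40);q=G[m];print("jar side",len(q),cv2.minEnclosingCircle(q[:,:2].astype(np.float32)),q.mean(0))
E
python3 -m creep '[{"grip":20,"linear":[0,0,-30],"rot":[0,0,0]},{"grip":20,"linear":[0,0,-35],"rot":[0,0,0]},{"grip":20,"linear":[0,0,-35],"rot":[0,0,0]},{"grip":20,"linear":[0,0,-35],"rot":[0,0,0]},{"grip":20,"linear":[0,0,0],"rot":[0,0,0]},{"grip":20,"linear":[0,0,0],"rot":[0,0,0]}]'; python3 sh.py scene s11;python3 - <<'E'
import cv2
z=cv2.imread("pics/s11.png")[150:310,420:540];cv2.imwrite("pics/s11c.png",cv2.resize(z,None,fx=4,fy=4,interpolation=cv2.INTER_NEAREST))
E
```

```text
6427 ((556.5789794921875, 393.6115417480469), 20.120187759399414) [[538.4, 375.6, 28.0], [556.3, 394.9, 30.2], [574.4, 412.6, 31.6]]
[535.3 405.4  33.9]
[nan nan nan]
[575.6 404.9  32.7]
[575.9 405.2  39.3]
jar scene 164 ((644.6144409179688, -7.705418109893799), 22.89871597290039) [645.82605555  -6.68871148 124.91961511]
jar side 85 ((643.1251220703125, -9.833402633666992), 22.710397720336914) [642.41007669 -11.47308913 124.34232606]
time_s: 10.72
eef_pos: [556.9, 393.8, 124.2]
ee_rot: [0.001, 0.707, 0.707, 0.002]
force: [0.4, -0.0, -1.0]
grip_width: 0.442
10.7667 [556.0334603  393.31984757 121.96456935] [-0.60337161  0.52818711 -1.03780886] 0.4443549374222986
```

View pics/s11c.png

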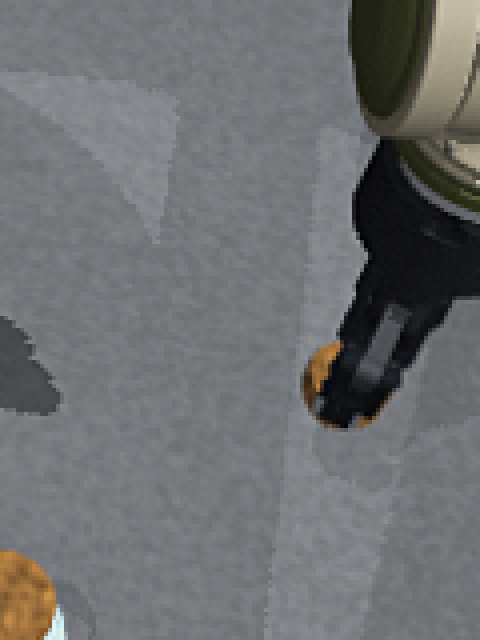

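```bash
python3 -m creep '[{"grip":20,"linear":[-33.5,7.4,-9],"rot":[0,0,0]},{"grip":20,"linear":[-33.5,7.4,-9],"rot":[0,0,0]},{"grip":20,"linear":[-33.5,7.4,-9],"rot":[0,0,0]},{"grip":20,"linear":[-33.5,7.4,-9],"rot":[0,0,0]},{"grip":20,"linear":[-33.5,7.4,0],"rot":[0,0,0]},{"grip":20,"linear":[-33.5,7.4,0],"rot":[0,0,0]},{"grip":20,"linear":[-33.5,7.4,0],"rot":[0,0,0]},{"grip":20,"linear":[-33.5,7.4,0],"rot":[0,0,0]},{"grip":20,"linear":[-33.5,7.4,0],"rot":[0,0,0]},{"grip":20,"linear":[-33.5,7.4,0],"rot":[0,0,0]},{"grip":20,"linear":[-33.5,7.4,0],"rot":[0,0,0]},{"grip":20,"linear":[-33.5,7.4,0],"rot":[0,0,0]}]'
python3 -m creep '[{"grip":20,"linear":[0,0,0],"rot":[0,0,0]},{"grip":20,"linear":[0,0,0],"rot":[0,0,0]},{"grip":20,"linear":[0,0,0],"rot":[0,0,0]}]'; python3 sh.py wrist w12
python3 - <<'E'
from h import *
z=np.load("pics/w12.npz");G=z["G"];im=z["im"]
m=(G[:,:,2]>150)&(G[:,:,2]<240)&(im[:,:,0]>im[:,:,2]*1.5+20)&(np.hypot(G[:,:,0]-645,G[:,:,1]+8)<30)
q=G[m];print(len(q),np.median(q,0)); q=q[abs(q[:,2]-np.median(q[:,2]))<3];print(cv2.minEnclosingCircle(q[:,:2].astype(np.float32)))
E
```

```text
time_s: 11.77
eef_pos: [644.3, -10.2, 156.1]
ee_rot: [-0.002, 0.707, 0.707, -0.001]
force: [0.8, 0.0, 0.3]
grip_width: 0.439
time_s: 12.02
eef_pos: [644.4, -8.0, 156.8]
ee_rot: [-0.001, 0.707, 0.707, -0.001]
force: [0.1, 0.5, 0.3]
grip_width: 0.438
12.0667 [644.47895     -7.43934711 157.18497673] [-0.38798109 -0.12007151  0.32886633] 0.44382642247080956
6917 [644.82004893  -5.21819595 199.30570213]
((644.913330078125, -8.035453796386719), 20.243610382080078)
```

View pics/w12.png

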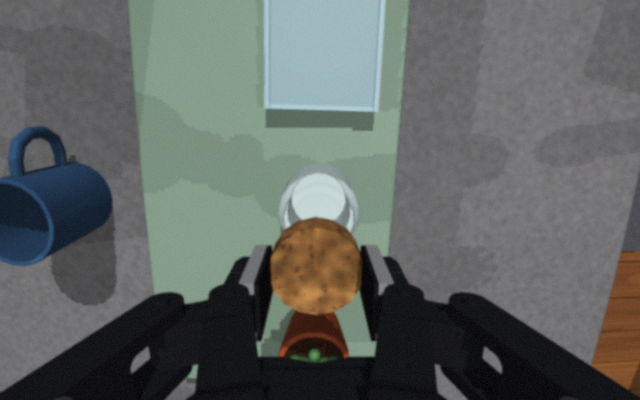

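```bash
python3 -m creep '[{"grip":20,"linear":[-0.5,1,17],"rot":[0,0,0]},{"grip":20,"linear":[0,0,17],"rot":[0,0,0]},{"grip":20,"linear":[0,0,0],"rot":[0,0,0]},{"grip":20,"linear":[0,0,0],"rot":[0,0,0]}]'; python3 sh.py scene s13; python3 sh.py side d13;python3 - <<'E'
import cv2,numpy as np
a=cv2.imread("pics/s13.png")[150:260,260:390];b=cv2.imread("pics/d13.png")[110:220,280:410];cv2.imwrite("pics/c13.png",cv2.resize(np.hstack([a,b]),None,fx=3,fy=3,interpolation=cv2.INTER_CUBIC))
E
```

```text
time_s: 12.4
eef_pos: [645.5, -7.9, 123.7]
ee_rot: [-0.001, 0.707, 0.708, -0.001]
force: [-0.1, 0.7, -0.1]
grip_width: 0.439
12.45 [646.09277667  -8.18157526 124.78772078] [-0.97243869 -0.33671529  0.3740508 ] 0.44005839259042384
12.5 [646.39098065  -8.48424103 125.30709487] [0.54374874 0.05743744 0.10503573] 0.44183077401603055
```

View pics/c13.png

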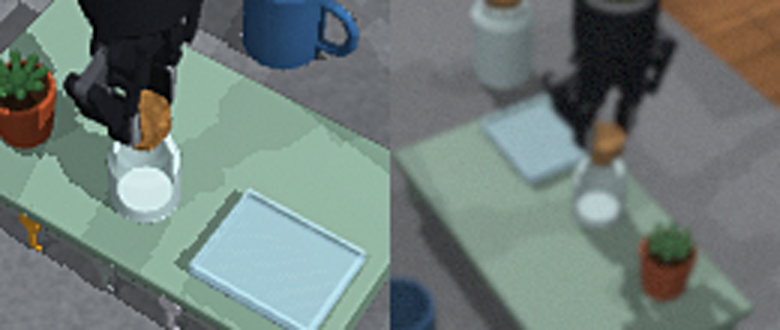

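```bash
python3 -m creep '[{"grip":20,"linear":[0,0,6],"rot":[0,0,0]},{"grip":20,"linear":[0,0,4],"rot":[0,0,0]},{"grip":20,"linear":[0,0,3],"rot":[0,0,0]},{"grip":20,"linear":[0,0,0],"rot":[0,0,0]}]';python3 -m creep '[{"grip":20,"linear":[0,0,3],"rot":[0,0,0]},{"grip":20,"linear":[0,0,3],"rot":[0,0,0]},{"grip":20,"linear":[0,0,0],"rot":[0,0,0]}]'
```

```text
time_s: 12.83
eef_pos: [645.7, -9.1, 110.4]
ee_rot: [-0.0, 0.707, 0.707, -0.0]
force: [0.7, 0.2, 0.4]
grip_width: 0.438
time_s: 13.08
eef_pos: [645.7, -9.1, 104.5]
ee_rot: [-0.0, 0.707, 0.707, -0.0]
force: [0.1, 0.6, 0.7]
grip_width: 0.438
```

Plug is inside the mouth (8 mm) with no force. Continue down.

```bash
python3 -m creep '[{"grip":20,"linear":[0,0,3],"rot":[0,0,0]},{"grip":20,"linear":[0,0,2],"rot":[0,0,0]},{"grip":20,"linear":[0,0,0],"rot":[0,0,0]}]';python3 -m creep '[{"grip":20,"linear":[0,0,1],"rot":[0,0,0]},{"grip":20,"linear":[0,0,1],"rot":[0,0,0]},{"grip":20,"linear":[0,0,0],"rot":[0,0,0]}]'
```

```text
time_s: 13.33
eef_pos: [645.8, -9.1, 99.6]
ee_rot: [-0.0, 0.707, 0.707, -0.0]
force: [-0.5, 0.1, 0.4]
grip_width: 0.436
time_s: 13.58
eef_pos: [646.0, -9.1, 98.1]
ee_rot: [-0.0, 0.707, 0.707, -0.0]
force: [-0.2, -0.6, -0.4]
grip_width: 0.439
```

```bash
python3 -m creep '[{"grip":20,"linear":[0,0,1],"rot":[0,0,0]},{"grip":20,"linear":[0,0,0],"rot":[0,0,0]}]';python3 -m creep '[{"grip":55,"linear":[0,0,0],"rot":[0,0,0]},{"grip":65,"linear":[0,0,0],"rot":[0,0,0]},{"grip":75,"linear":[0,0,0],"rot":[0,0,0]},{"grip":80,"linear":[0,0,-10],"rot":[0,0,0]},{"grip":80,"linear":[0,0,-30],"rot":[0,0,0]},{"grip":80,"linear":[0,0,-35],"rot":[0,0,0]},{"grip":80,"linear":[0,0,-25],"rot":[0,0,0]},{"grip":80,"linear":[0,0,0],"rot":[0,0,0]},{"grip":80,"linear":[0,0,0],"rot":[0,0,0]}]';python3 sh.py wrist w14
python3 - <<'E'
from h import *
z=np.load("pics/w14.npz");G=z["G"];im=z["im"]
m=(G[:,:,2]>110)&(G[:,:,2]<240)&(im[:,:,0]>im[:,:,2]*1.5+20)&(np.hypot(G[:,:,0]-645,G[:,:,1]+8)<30)
q=G[m];print(len(q),np.median(q,0)); q=q[abs(q[:,2]-np.median(q[:,2]))<3];print(cv2.minEnclosingCircle(q[:,:2].astype(np.float32)))
A=np.c_[q[:,:2]-q[:,:2].mean(0),np.ones(len(q))];print("tilt",np.linalg.lstsq(A,q[:,2],rcond=None)[0])
for c in ((645.9,-8.5),):
    m=(G[:,:,2]>105)&(G[:,:,2]<136)&(np.hypot(G[:,:,0]-645,G[:,:,1]+8)<27)&~(im[:,:,0]>im[:,:,2]*1.5+20)
    q=G[m];print(len(q),np.percentile(q,[5,50,95],axis=0) if len(q) else 0)
E
```

```text
time_s: 13.75
eef_pos: [646.2, -9.1, 97.8]
ee_rot: [0.0, 0.707, 0.707, 0.0]
force: [-0.5, 0.4, 3.0]
grip_width: 0.442
time_s: 14.5
eef_pos: [646.5, -9.2, 199.2]
ee_rot: [0.001, 0.707, 0.707, 0.001]
force: [1.1, -0.7, -0.8]
grip_width: 0.935
14.55 [645.90683772  -9.10560346 197.35185279] [-0.08698275 -0.13147944 -0.41279211] 0.9341686159959883
2458 [646.42293093  -7.76740736 140.64065861]
((646.3179321289062, -8.701542854309082), 19.665637969970703)
tilt [ 4.39235704e-03 -9.47834436e-03  1.40650044e+02]
1320 [[622.15078261 -13.30906269 110.2018638 ]
 [644.94579549   8.08945204 115.60309631]
 [669.2501444   16.21322761 126.6470681 ]]
```

View pics/w14.png

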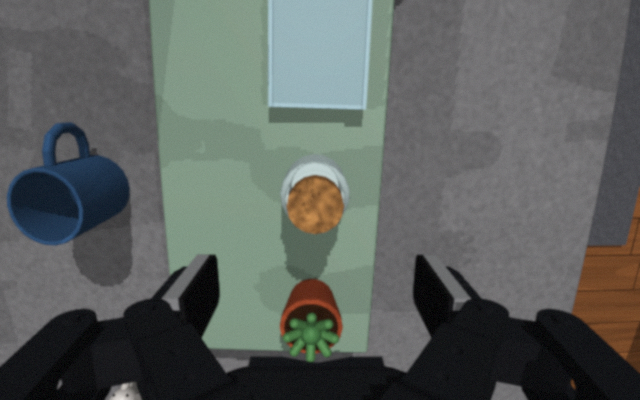

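```bash
python3 -m creep '[{"grip":80,"linear":[-33,-6.2,0],"rot":[0,0,0]},{"grip":80,"linear":[-33,-6.2,0],"rot":[0,0,0]},{"grip":80,"linear":[-33,-6.2,0],"rot":[0,0,0]},{"grip":80,"linear":[-33,-6.2,0],"rot":[0,0,0]},{"grip":80,"linear":[-33,-6.2,8],"rot":[0,0,0]},{"grip":80,"linear":[-33,-6.2,10],"rot":[0,0,0]},{"grip":80,"linear":[-33,-6.2,10],"rot":[0,0,0]},{"grip":80,"linear":[-33,-6.2,10],"rot":[0,0,0]},{"grip":80,"linear":[-33,-6.2,10],"rot":[0,0,0]},{"grip":80,"linear":[-33,-6.2,10],"rot":[0,0,0]},{"grip":80,"linear":[-33,-6.2,10],"rot":[0,0,0]},{"grip":80,"linear":[0,0,0],"rot":[0,0,0.112]}]'
python3 -m creep '[{"grip":80,"linear":[0,0,0],"rot":[0,0,0]},{"grip":80,"linear":[0,0,0],"rot":[0,0,0]},{"grip":80,"linear":[0,0,0],"rot":[0,0,0]}]';python3 sh.py wrist w15
python3 - <<'E'
from h import *
z=np.load("pics/w15.npz");G=z["G"];im=z["im"]
m=(G[:,:,2]>24)&(G[:,:,2]<36)&(im[:,:,0]>im[:,:,2]*1.8+20)&(np.hypot(G[:,:,0]-578,G[:,:,1]+372)<50)
q=G[m];print(len(q),np.median(q,0),cv2.minAreaRect(q[:,:2].astype(np.float32)))
print(sensors.sense()["ee_rot"])
E
```

```text
time_s: 15.55
eef_pos: [574.3, -376.9, 124.6]
ee_rot: [-0.003, 0.747, 0.665, -0.001]
force: [-1.0, -0.0, -0.7]
grip_width: 0.937
time_s: 15.8
eef_pos: [578.1, -371.0, 129.1]
ee_rot: [-0.0, 0.744, 0.668, 0.0]
force: [0.3, 0.5, 0.2]
grip_width: 0.939
15.85 [ 578.25409736 -370.99479529  129.34715706] [0.98874469 0.50452145 0.52554249] 0.9385459037147798
3555 [ 578.64804447 -371.87500626   29.69891013] ((578.724853515625, -373.8120422363281), (58.842063903808594, 43.76679229736328), 82.74693298339844)
[-4.43512615e-05  7.44376468e-01  6.67760188e-01  4.49806849e-05]
```

View pics/w15.png

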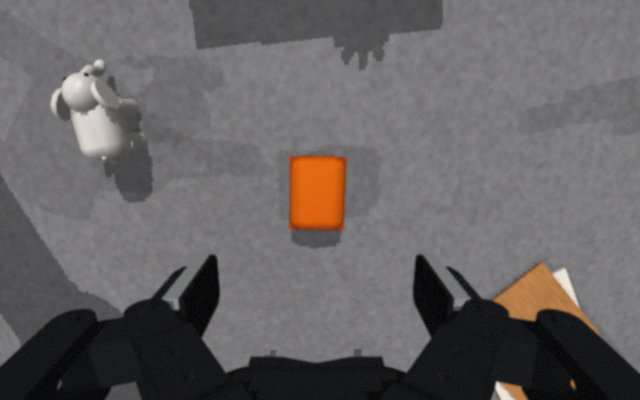

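```bash
python3 -m creep '[{"grip":80,"linear":[-1.8,0.3,30],"rot":[0,0,0]},{"grip":80,"linear":[0,0,30],"rot":[0,0,0]},{"grip":80,"linear":[0,0,30],"rot":[0,0,0]},{"grip":80,"linear":[0,0,28],"rot":[0,0,0]},{"grip":80,"linear":[0,0,18],"rot":[0,0,0]},{"grip":80,"linear":[0,0,11],"rot":[0,0,0]},{"grip":80,"linear":[0,0,0],"rot":[0,0,0]},{"grip":20,"linear":[0,0,0],"rot":[0,0,0]},{"grip":20,"linear":[0,0,0],"rot":[0,0,0]},{"grip":20,"linear":[0,0,0],"rot":[0,0,0]},{"grip":20,"linear":[0,0,0],"rot":[0,0,0]},{"grip":20,"linear":[0,0,0],"rot":[0,0,0]}]' 30; python3 sh.py wrist w16
python3 - <<'E'
from h import *
z=np.load("pics/w16.npz");G=z["G"];im=z["im"]
m=(G[:,:,2]>24)&(G[:,:,2]<36)&(im[:,:,0]>im[:,:,2]*1.8+20)&(np.hypot(G[:,:,0]-578,G[:,:,1]+372)<50)
q=G[m];print(len(q),np.median(q,0),cv2.minAreaRect(q[:,:2].astype(np.float32)))
E
```

```text
time_s: 16.85
eef_pos: [578.7, -374.5, -15.8]
ee_rot: [0.002, 0.745, 0.667, 0.0]
force: [1.3, 0.7, 6.7]
grip_width: 0.527
16.9 [ 578.77335568 -374.50128518  -15.8170249 ] [0.0297051  0.77334893 6.97262982] 0.5258733456344432
12669 [ 579.23416327 -369.43081429   29.69540101] ((579.0234985351562, -373.5034484863281), (59.04417037963867, 45.03565979003906), 83.44750213623047)
```

View pics/w16.png

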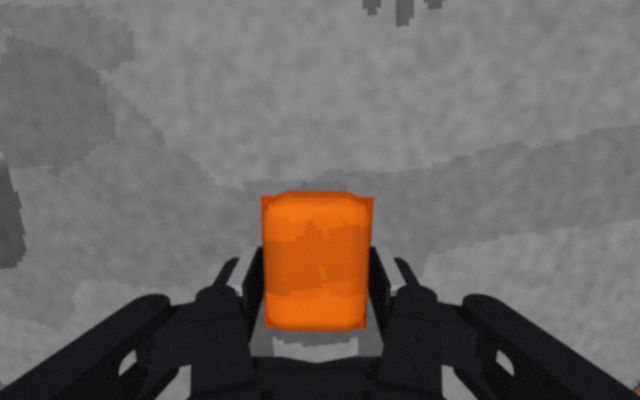

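```bash
python3 -m creep '[{"grip":20,"linear":[0,0,-20],"rot":[0,0,0]},{"grip":20,"linear":[0,0,-36],"rot":[0,0,0]},{"grip":20,"linear":[0,0,-36],"rot":[0,0,0]},{"grip":20,"linear":[0,0,-36],"rot":[0,0,0]},{"grip":20,"linear":[0,0,-36],"rot":[0,0,0]},{"grip":20,"linear":[0,0,0],"rot":[0,0,-0.082]},{"grip":20,"linear":[0,0,0],"rot":[0,0,0]},{"grip":20,"linear":[0,0,0],"rot":[0,0,0]}]'; python3 sh.py wrist w17
```

```text
time_s: 17.57
eef_pos: [577.6, -373.6, 145.7]
ee_rot: [-0.001, 0.718, 0.696, -0.0]
force: [-0.2, 0.1, -0.8]
grip_width: 0.526
17.6167 [ 577.39144499 -373.49086187  144.83105691] [ 0.93669129  0.25454283 -0.18843836] 0.5274889168420391
```

View pics/w17.png

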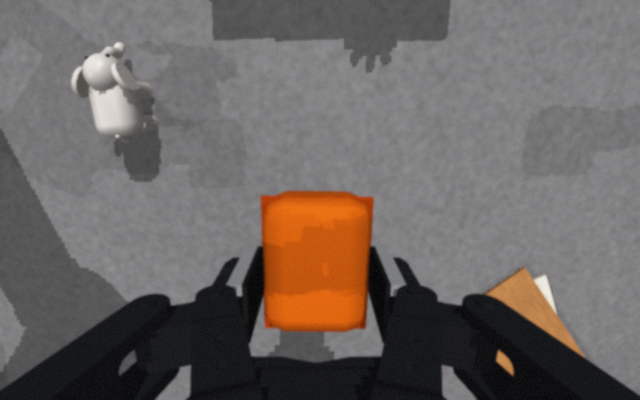

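```bash
python3 -m creep '[{"grip":20,"linear":[37,4.35,-4],"rot":[0,0,0]},{"grip":20,"linear":[37,4.35,0],"rot":[0,0,0]},{"grip":20,"linear":[37,4.35,0],"rot":[0,0,0]},{"grip":20,"linear":[37,4.35,0],"rot":[0,0,0]},{"grip":20,"linear":[37,4.35,0],"rot":[0,0,0]},{"grip":20,"linear":[37,4.35,0],"rot":[0,0,0]},{"grip":20,"linear":[37,4.35,0],"rot":[0,0,0]},{"grip":20,"linear":[37,4.35,0],"rot":[0,0,0]},{"grip":20,"linear":[37,4.35,0],"rot":[0,0,0]},{"grip":20,"linear":[37,4.35,0],"rot":[0,0,0]},{"grip":20,"linear":[37,4.35,0],"rot":[0,0,0]},{"grip":20,"linear":[37,4.35,0],"rot":[0,0,0]}]'; python3 -m creep '[{"grip":20,"linear":[37,4.35,0],"rot":[0,0,0]},{"grip":20,"linear":[0,0,25],"rot":[0,0,0]},{"grip":20,"linear":[0,0,25],"rot":[0,0,0]},{"grip":20,"linear":[0,0,0],"rot":[0,0,0]},{"grip":20,"linear":[0,0,0],"rot":[0,0,0]}]'; python3 sh.py wrist w18;python3 sh.py scene s18;  python3 - <<'E'
from h import *
for f in ("w18","s18"):
    z=np.load(f"pics/{f}.npz");G=z["G"];im=z["im"]
    m=(G[:,:,2]>115)&(G[:,:,2]<160)&(im[:,:,0]>im[:,:,2]*1.8+20)&(np.hypot(G[:,:,0]-649,G[:,:,1]-107)<45)
    q=G[m];print(len(q),np.median(q,0),cv2.minAreaRect(q[:,:2].astype(np.float32)))
E
```

```text
time_s: 18.62
eef_pos: [642.7, 70.2, 148.7]
ee_rot: [-0.001, 0.718, 0.696, -0.001]
force: [0.3, 0.1, -0.2]
grip_width: 0.525
time_s: 19.03
eef_pos: [647.8, 105.0, 98.5]
ee_rot: [-0.002, 0.718, 0.696, -0.002]
force: [0.8, -0.8, 0.6]
grip_width: 0.532
19.0833 [648.87276179 104.81792696 100.40680027] [ 0.78379642  0.29063499 -0.48890186] 0.5280348190880725
19.1333 [649.41622818 104.7230123  101.37133406] [ 0.66907153  0.70071472 -0.46897359] 0.5288004663411658
14455 [648.46065331 112.20274559 143.74735075] ((648.1415405273438, 105.58650207519531), (62.68682861328125, 46.00068664550781), 87.39237976074219)
343 [652.12421336 124.32052924 144.87208033] ((648.0537109375, 109.89669036865234), (55.8513069152832, 48.922847747802734), 85.67606353759766)
```

View pics/w18.png

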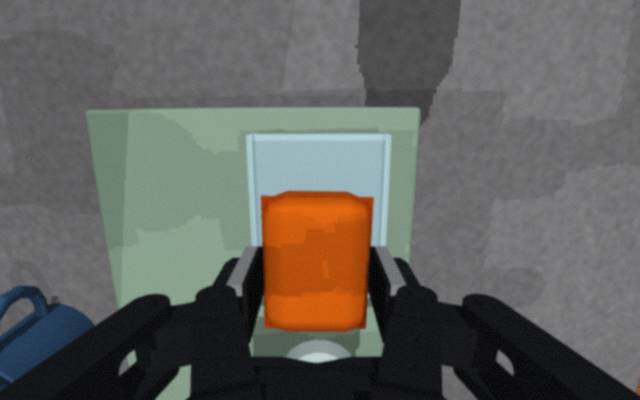

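View pics/s18.png

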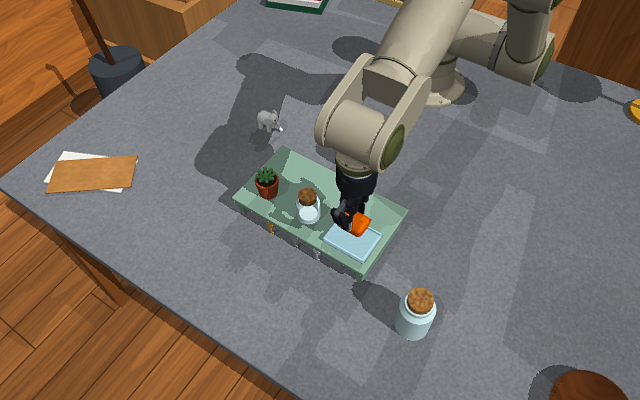

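```bash
python3 - <<'E'
from h import *
z=np.load("pics/w18.npz");p={k:z[k] for k in ("intrinsics","R","t")};p["k1"]=float(z["k1"])
print(plane([[320,133.5],[247,140],[391,140],[247,240],[389,240]],p,78).round(1))
E
```

```text
[[651.9 157.6  78. ]
 [611.4 155.4  78. ]
 [691.  153.   78. ]
 [606.7  96.5  78. ]
 [691.2  94.1  78. ]]
```

```bash
python3 -m creep '[{"grip":20,"linear":[1.7,1,15],"rot":[0,0,0]},{"grip":20,"linear":[0,0,15],"rot":[0,0,0]},{"grip":20,"linear":[0,0,8],"rot":[0,0,0]},{"grip":20,"linear":[0,0,3],"rot":[0,0,0]},{"grip":20,"linear":[0,0,0],"rot":[0,0,0]},{"grip":20,"linear":[0,0,0],"rot":[0,0,0]}]';python3 -m creep '[{"grip":20,"linear":[0,0,1.5],"rot":[0,0,0]},{"grip":20,"linear":[0,0,1],"rot":[0,0,0]},{"grip":20,"linear":[0,0,0],"rot":[0,0,0]}]'
```

```text
time_s: 19.63
eef_pos: [650.5, 106.7, 60.3]
ee_rot: [0.001, 0.718, 0.696, 0.001]
force: [-0.7, -1.1, -0.3]
grip_width: 0.532
time_s: 19.88
eef_pos: [650.0, 106.8, 56.9]
ee_rot: [0.0, 0.718, 0.696, 0.0]
force: [-0.7, -0.3, -0.3]
grip_width: 0.529
```

```bash
python3 -m creep '[{"grip":20,"linear":[0,0,1.5],"rot":[0,0,0]},{"grip":20,"linear":[0,0,1.5],"rot":[0,0,0]},{"grip":20,"linear":[0,0,0],"rot":[0,0,0]}]';python3 -m creep '[{"grip":20,"linear":[0,0,1],"rot":[0,0,0]},{"grip":20,"linear":[0,0,0],"rot":[0,0,0]}]'
```

```text
time_s: 20.13
eef_pos: [649.7, 106.8, 53.3]
ee_rot: [-0.0, 0.718, 0.696, -0.0]
force: [0.9, -0.6, -1.0]
grip_width: 0.53
time_s: 20.3
eef_pos: [649.8, 106.8, 52.5]
ee_rot: [-0.0, 0.718, 0.696, -0.0]
force: [0.6, -0.2, 0.0]
grip_width: 0.525
```

```bash
python3 -m creep '[{"grip":20,"linear":[0,0,0.5],"rot":[0,0,0]},{"grip":58,"linear":[0,0,0],"rot":[0,0,0]},{"grip":58,"linear":[0,0,0],"rot":[0,0,0]},{"grip":60,"linear":[0,0,-8],"rot":[0,0,0]},{"grip":80,"linear":[0,0,-30],"rot":[0,0,0]},{"grip":80,"linear":[0,0,-36],"rot":[0,0,0]},{"grip":80,"linear":[0,0,-36],"rot":[0,0,0]},{"grip":80,"linear":[0,0,-36],"rot":[0,0,0]},{"grip":80,"linear":[0,0,0],"rot":[0,0,0]},{"grip":80,"linear":[0,0,0],"rot":[0,0,0]}]'; python3 sh.py wrist w19; python3 - <<'E'
from h import *
for f in ("w19",):
    z=np.load(f"pics/{f}.npz");G=z["G"];im=z["im"]
    m=(G[:,:,2]>85)&(G[:,:,2]<110)&(im[:,:,0]>im[:,:,2]*1.8+20)&(np.hypot(G[:,:,0]-649,G[:,:,1]-107)<45)
    q=G[m];print(len(q),np.median(q,0),cv2.minAreaRect(q[:,:2].astype(np.float32)))
    c=q[:,:2]-q[:,:2].mean(0);w=np.hypot(*c.T)<20;print("tilt",np.linalg.lstsq(np.c_[c[w],np.ones(w.sum())],q[w,2],rcond=None)[0])
E
```

```text
time_s: 21.13
eef_pos: [650.7, 106.8, 201.2]
ee_rot: [0.002, 0.718, 0.696, 0.002]
force: [-0.3, 0.4, -0.7]
grip_width: 0.939
21.1833 [649.94776945 106.8244914  198.86936113] [-0.75072059 -0.31024295 -1.21160888] 0.9357003374542813
3799 [650.25101445 110.97542269  97.50515616] ((650.3110961914062, 107.51620483398438), (61.63884735107422, 44.265689849853516), 87.19762420654297)
tilt [-5.49544955e-03 -1.60502031e-03  9.80981346e+01]
```

View pics/w19.png

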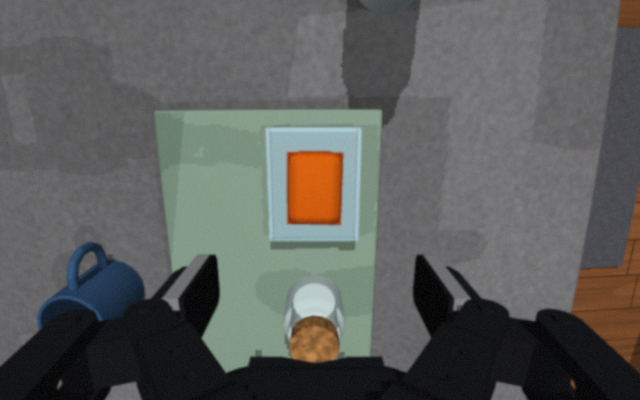

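```bash
python3 -m creep '[{"grip":80,"linear":[-33.3,-18.2,0],"rot":[0,0,0]},{"grip":80,"linear":[-33.3,-18.2,0],"rot":[0,0,0]},{"grip":80,"linear":[-33.3,-18.2,0],"rot":[0,0,0]},{"grip":80,"linear":[-33.3,-18.2,0],"rot":[0,0,0]},{"grip":80,"linear":[-33.3,-18.2,0],"rot":[0,0,0]},{"grip":80,"linear":[-33.3,-18.2,0],"rot":[0,0,0]},{"grip":80,"linear":[-33.3,-18.2,0],"rot":[0,0,0]},{"grip":80,"linear":[-33.3,-18.2,5],"rot":[0,0,0]},{"grip":80,"linear":[-33.3,-18.2,10],"rot":[0,0,0]},{"grip":80,"linear":[-33.3,-18.2,10],"rot":[0,0,0]},{"grip":80,"linear":[-33.3,-18.2,10],"rot":[0,0,0]},{"grip":80,"linear":[-33.3,-18.2,10],"rot":[0,0,0]}]'
python3 -m creep '[{"grip":80,"linear":[0,0,0],"rot":[0,0,0]},{"grip":80,"linear":[0,0,0],"rot":[0,0,0]},{"grip":80,"linear":[0,0,0],"rot":[0,0,0]}]';python3 sh.py wrist w20
python3 - <<'E'
from h import *
z=np.load("pics/w20.npz");G=z["G"];im=z["im"]
m=(G[:,:,2]>6)&(G[:,:,2]<80)&(np.hypot(G[:,:,0]-419,G[:,:,1]+286)<70)
q=G[m];print(len(q),cv2.minAreaRect(q[:,:2].astype(np.float32)),q.max(0))
m=(G[:,:,2]>45)&(G[:,:,2]<80)&(np.hypot(G[:,:,0]-419,G[:,:,1]+286)<70);q=G[m];print(len(q),cv2.minAreaRect(q[:,:2].astype(np.float32)),q.mean(0))
v,u=np.nonzero(m);s=cv2.resize(im[v.min()-40:v.max()+60,u.min()-50:u.max()+50,::-1],None,fx=3,fy=3);print(v.min()-40,u.min()-50);cv2.imwrite("pics/w20c.png",s[:600,:800])
E
```

```text
time_s: 22.18
eef_pos: [417.9, -286.8, 151.7]
ee_rot: [-0.001, 0.718, 0.696, 0.0]
force: [1.2, -1.2, -0.2]
grip_width: 0.94
time_s: 22.43
eef_pos: [419.5, -285.5, 152.6]
ee_rot: [-0.001, 0.718, 0.696, 0.0]
force: [0.2, -0.4, -0.1]
grip_width: 0.936
22.4833 [ 419.91259239 -285.13773866  152.94385549] [0.13645944 0.39910675 0.54652462] 0.941248936606237
2953 ((420.5324401855469, -287.2433166503906), (76.74200439453125, 42.583587646484375), 80.47447204589844) [ 441.91451443 -248.18561076   60.63551583]
2547 ((419.45037841796875, -291.3207092285156), (60.600337982177734, 41.89576721191406), 74.8970718383789) [ 419.91816578 -289.09763699   51.3614937 ]
121 240
```

View pics/w20c.png

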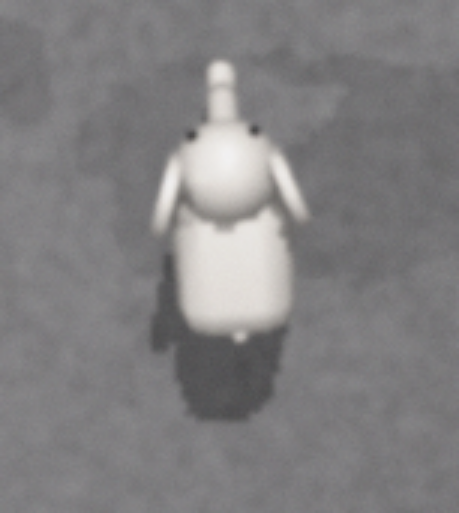

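```bash
python3 - <<'E'
from h import *
z=np.load("pics/w20.npz");G=z["G"];im=z["im"];o=np.array([240,121])
for n,c in (("trunk",(221,75)),("trunk2",(223,105)),("eyeL",(190,136)),("eyeR",(255,130)),("headc",(227,165)),("tail",(240,334)),("t",(236,290)),("t",(236,250))):
    u,v=(np.array(c)/3+o).round().astype(int); print(n,G[v,u].round(1))
# torso points: rows
for cv in (250,260,270,280,290,300,310):
    v=int(cv/3+121); u=np.nonzero((im[v].min(1)>140)&(G[v,:,2]>20)&(np.hypot(G[v,:,0]-420,G[v,:,1]+287)<60))[0]
    print(v,u.min(),u.max(),G[v,u.min()+1].round(1),G[v,u.max()-1].round(1),G[v,(u.min()+u.max())//2].round(1))
E
```

```text
trunk [ 419.  -251.4   18. ]
trunk2 [ 418.9 -257.6   37.4]
eyeL [ 410.1 -263.5   51.4]
eyeR [ 427.6 -262.5   50.4]
headc [ 420.2 -270.4   58.8]
tail [ 422.1 -321.    46.1]
t [ 421.6 -307.4   49.7]
t [ 421.9 -295.6   49.1]
204 299 335 [ 406.2 -295.8   46.7] [ 434.3 -296.5   47.2] [ 420.3 -295.5   49.4]
207 299 336 [ 406.1 -298.5   46.3] [ 435.2 -299.8   44.7] [ 420.2 -298.2   48.9]
211 300 336 [ 406.8 -301.7   47.2] [ 435.1 -303.1   45.2] [ 421.  -301.6   48.8]
214 300 336 [ 406.7 -304.3   47.1] [ 435.  -305.3   46.6] [ 420.9 -304.3   48.6]
217 300 336 [ 406.6 -307.    46.8] [ 435.  -308.    46.4] [ 420.8 -306.3   50.6]
221 300 336 [ 406.4 -310.9   45.5] [ 434.9 -311.4   46.8] [ 420.7 -310.1   49.4]
224 301 335 [ 407.2 -313.2   46.7] [ 434.1 -314.    46.9] [ 420.6 -312.7   49.6]
```

```bash
python3 -m creep '[{"grip":75,"linear":[0,0,0],"rot":[0,0,-0.073]},{"grip":75,"linear":[-18.7,0.6,0],"rot":[0,0,0]},{"grip":75,"linear":[0,0,30],"rot":[0,0,0]},{"grip":75,"linear":[0,0,35],"rot":[0,0,0]},{"grip":75,"linear":[0,0,20],"rot":[0,0,0]},{"grip":75,"linear":[0,0,0],"rot":[0,0,0]},{"grip":75,"linear":[0,0,0],"rot":[0,0,0]}]' 40; python3 sh.py wrist w21
```

```text
time_s: 23.07
eef_pos: [421.5, -303.8, 68.3]
ee_rot: [-0.0, 0.691, 0.723, 0.0]
force: [0.1, 0.7, 0.3]
grip_width: 0.877
23.1167 [ 422.01475254 -304.51848445   69.48598722] [-0.56206149  0.35815117 -0.13818764] 0.8741706630057091
```

View pics/w21.png

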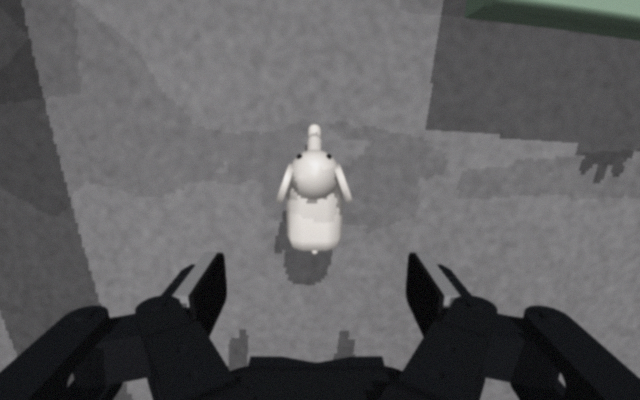

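```bash
python3 -m creep '[{"grip":75,"linear":[0,0,30],"rot":[0,0,0]},{"grip":75,"linear":[0,0,28],"rot":[0,0,0]},{"grip":75,"linear":[0,0,14],"rot":[0,0,0]},{"grip":75,"linear":[0,0,7],"rot":[0,0,0]},{"grip":75,"linear":[0,0,0],"rot":[0,0,0]},{"grip":75,"linear":[0,0,0],"rot":[0,0,0]}]'; python3 sh.py wrist w22
```

```text
time_s: 23.62
eef_pos: [421.9, -305.4, -9.2]
ee_rot: [0.001, 0.692, 0.722, -0.0]
force: [-0.3, 0.4, -0.0]
grip_width: 0.879
23.6667 [ 421.95586449 -305.51029753   -9.07521708] [0.64908213 0.05560758 0.17596205] 0.8761340382642313
```

View pics/w22.png

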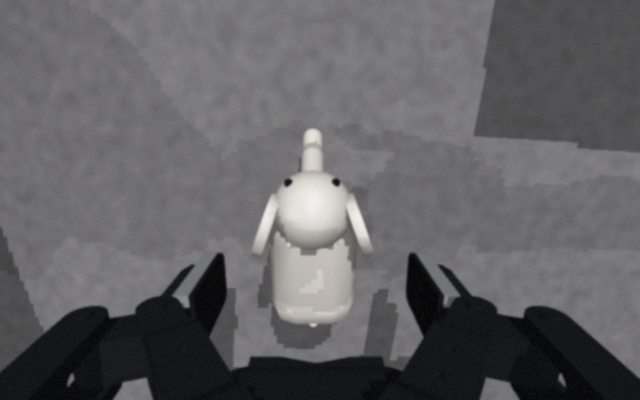

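```bash
python3 -m creep '[{"grip":50,"linear":[0,0,0],"rot":[0,0,0]},{"grip":20,"linear":[0,0,0],"rot":[0,0,0]},{"grip":20,"linear":[0,0,0],"rot":[0,0,0]},{"grip":20,"linear":[0,0,0],"rot":[0,0,0]},{"grip":20,"linear":[0,0,0],"rot":[0,0,0]},{"grip":20,"linear":[0,0,0],"rot":[0,0,0]},{"grip":20,"linear":[0,0,0],"rot":[0,0,0]}]' 40; python3 sh.py wrist w23
python3 - <<'E'
from h import *
z=np.load("pics/w23.npz");G=z["G"];im=z["im"]
m=(G[:,:,2]>40)&(G[:,:,2]<66)&(im.min(2)>110)&(np.hypot(G[:,:,0]-419,G[:,:,1]+286)<60);q=G[m];print(len(q),cv2.minAreaRect(q[:,:2].astype(np.float32)),q.min(0),q.max(0))
E
```

```text
time_s: 24.25
eef_pos: [421.3, -305.0, -10.1]
ee_rot: [0.001, 0.692, 0.722, -0.0]
force: [-0.4, -0.3, 5.8]
grip_width: 0.386
24.3 [ 421.32721584 -305.03822375  -10.10031924] [-0.52352079  1.70704153  5.9833539 ] 0.3922662559316401
12738 ((421.1110534667969, -291.5415344238281), (62.04734802246094, 43.92306137084961), 71.88218688964844) [ 398.2612338  -324.64191707   40.02499308] [ 443.89610366 -258.45623193   63.71149374]
```

View pics/w23.png

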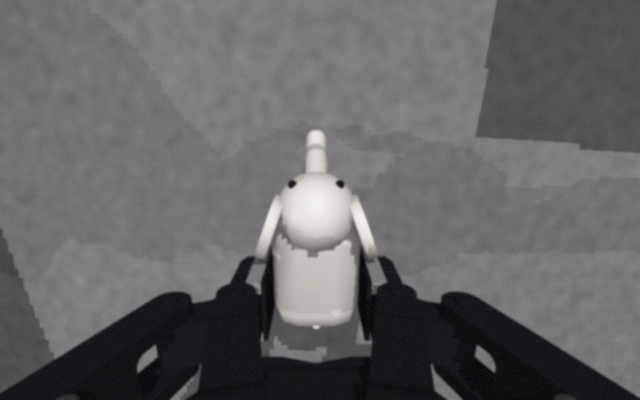

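```bash
python3 - <<'E'
from h import *
z=np.load("pics/w23.npz");G=z["G"];im=z["im"]
m=(im.max(2)<75)&(np.abs(G[:,:,1]+305)<30)&(G[:,:,0]>421)&(G[:,:,2]>15)
q=G[m]-[421.3,-305,0]
for lo in range(15,130,8):
    s=q[(q[:,2]>=lo)&(q[:,2]<lo+8)]
    if len(s)>3: print(lo,len(s),np.percentile(s[:,0],[5,95]).round(1),np.percentile(s[:,1],[5,95]).round(1))
E
```

```text
31 105 [17.6 29.5] [ 8.4 12.4]
39 340 [16.4 29.6] [-7.  12.7]
47 345 [16.4 29.3] [-6.9 12.5]
55 486 [16.5 18.9] [-8.4 12.4]
63 618 [17.5 36.7] [-3.8 15.1]
71 1805 [18.8 46.9] [-1.4 15.7]
79 4049 [24.4 49.7] [-6.5 14.7]
87 2435 [15.7 53. ] [-5.9 18.6]
95 4555 [ 4.6 55.2] [ 3.5 18.7]
103 5501 [ 1.7 58.5] [10.  18.7]
111 2360 [ 9.3 61.3] [14.4 20.7]
119 205 [ 8.4 19.3] [20.3 21.6]
```

```bash
python3 -m creep '[{"grip":20,"linear":[0,0,-15],"rot":[0,0,0]},{"grip":20,"linear":[0,0,-30],"rot":[0,0,0]},{"grip":20,"linear":[0,0,-30],"rot":[0,0,0]},{"grip":20,"linear":[0,0,-25],"rot":[0,0,0]},{"grip":20,"linear":[0,0,0],"rot":[0,0,0.075]},{"grip":20,"linear":[25.6,19.8,0],"rot":[0,0,0]},{"grip":20,"linear":[25.6,19.8,0],"rot":[0,0,0]},{"grip":20,"linear":[25.6,19.8,0],"rot":[0,0,0]},{"grip":20,"linear":[25.6,19.8,0],"rot":[0,0,0]},{"grip":20,"linear":[25.6,19.8,0],"rot":[0,0,0]},{"grip":20,"linear":[25.6,19.8,0],"rot":[0,0,0]}]';python3 -m creep '[{"grip":20,"linear":[13,10,0],"rot":[0,0,0]},{"grip":20,"linear":[0,0,0],"rot":[0,0,0]},{"grip":20,"linear":[0,0,0],"rot":[0,0,0]},{"grip":20,"linear":[0,0,0],"rot":[0,0,0]}]'; python3 sh.py wrist w24; python3 sh.py scene s24
```

```text
time_s: 25.22
eef_pos: [545.3, -153.5, 89.0]
ee_rot: [-0.0, 0.718, 0.696, -0.0]
force: [-0.1, -0.5, -1.9]
grip_width: 0.39
time_s: 25.55
eef_pos: [554.5, -142.8, 88.9]
ee_rot: [-0.0, 0.718, 0.696, -0.0]
force: [0.6, -0.7, -2.1]
grip_width: 0.39
25.6 [ 554.46288535 -143.08925949   89.04511483] [ 0.59346037  0.26890724 -2.43701016] 0.39363852869720134
25.65 [ 554.52835467 -143.19364874   89.14076608] [-0.70227281 -0.19513698 -2.15819523] 0.39040189572345785
```

View pics/w24.png

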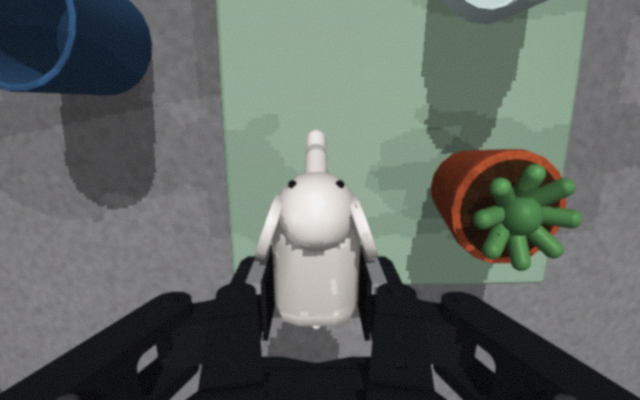

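View pics/s24.png

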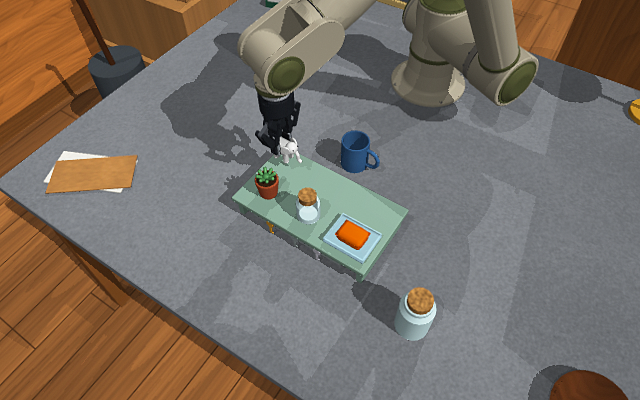

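```bash
python3 - <<'E'
from h import *
z=np.load("pics/w24.npz");G=z["G"];im=z["im"].astype(int)
m=(im[:,:,0]>im[:,:,1]*1.8+15)&(G[:,:,2]>109)&(G[:,:,2]<121)&(np.hypot(G[:,:,0]-642,G[:,:,1]+122)<40)
q=G[m];c,r=cv2.minEnclosingCircle(q[:,:2].astype(np.float32));print("pot",c,r)
m=(im.min(2)>110)&(G[:,:,2]>115)&(G[:,:,2]<166)&(np.hypot(G[:,:,0]-553,G[:,:,1]+130)<60)
q=G[m];print(len(q))
a=np.array([.031,.9995]);b=np.array([.9995,-.031]);d=q[:,:2]-[554.5,-143.1]
print("along",np.percentile(d@a,[0.5,1,99,99.5]),"across",np.percentile(d@b,[.5,99.5]))
for lo,hi in((119,135),(135,150)):
    s=(q[:,2]>lo)&(q[:,2]<hi);print(lo,(d[s]@a).min(),(d[s]@a).max())
E
```

```text
pot (642.4122314453125, -121.76393127441406) 27.001279830932617
13401
along [-14.79095066 -14.02767807  53.05996965  54.49614467] across [-21.25763159  22.12331834]
119 11.598853874360405 53.94892467926037
135 -18.77684491134425 49.87222325056498
```

```bash
python3 -m creep '[{"grip":20,"linear":[14.8,11,0],"rot":[0,0,0]},{"grip":20,"linear":[0,0,0],"rot":[0,0,0]},{"grip":20,"linear":[0,0,14],"rot":[0,0,0]},{"grip":20,"linear":[0,0,10],"rot":[0,0,0]},{"grip":20,"linear":[0,0,4],"rot":[0,0,0]},{"grip":20,"linear":[0,0,0],"rot":[0,0,0]},{"grip":20,"linear":[0,0,0],"rot":[0,0,0]}]'; python3 sh.py wrist w25;  python3 sh.py side d25; python3 - <<'E'
import cv2
z=cv2.imread("pics/d25.png")[130:280,270:420];cv2.imwrite("pics/d25c.png",cv2.resize(z,None,fx=4,fy=4,interpolation=cv2.INTER_CUBIC))
E
```

```text
time_s: 26.23
eef_pos: [566.4, -128.2, 61.3]
ee_rot: [-0.0, 0.718, 0.696, -0.0]
force: [0.3, 0.2, -1.5]
grip_width: 0.392
26.2833 [ 566.65438474 -128.25618744   61.62437852] [-0.12777987 -0.71012183 -1.77375978] 0.3944917692261521
26.3333 [ 566.79080594 -128.20484314   61.78430468] [-0.10583489  0.49871295 -1.13384466] 0.39081439476887403
```

View pics/w25.png

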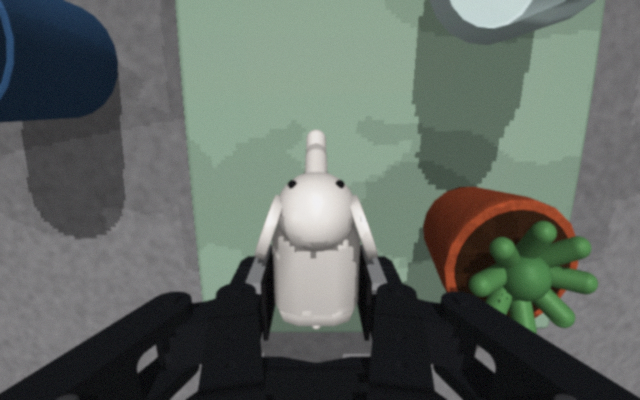

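View pics/d25c.png

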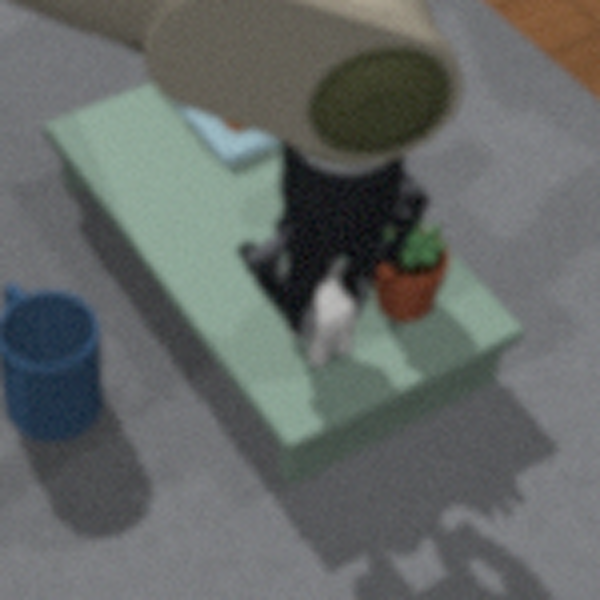

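```bash
python3 -m creep '[{"grip":20,"linear":[0,0,2.5],"rot":[0,0,0]},{"grip":20,"linear":[0,0,2],"rot":[0,0,0]},{"grip":20,"linear":[0,0,0],"rot":[0,0,0]},{"grip":20,"linear":[0,0,0],"rot":[0,0,0]}]';python3 -m creep '[{"grip":20,"linear":[0,0,1.5],"rot":[0,0,0]},{"grip":20,"linear":[0,0,0],"rot":[0,0,0]},{"grip":20,"linear":[0,0,0],"rot":[0,0,0]}]'
```

```text
time_s: 26.67
eef_pos: [566.5, -127.8, 56.6]
ee_rot: [-0.0, 0.718, 0.696, -0.0]
force: [0.7, 0.3, -2.1]
grip_width: 0.391
time_s: 26.92
eef_pos: [566.5, -127.9, 55.1]
ee_rot: [-0.0, 0.718, 0.696, -0.0]
force: [0.2, 0.3, -2.2]
grip_width: 0.391
```

```bash
python3 -m creep '[{"grip":20,"linear":[0,0,0.7],"rot":[0,0,0]},{"grip":20,"linear":[0,0,0],"rot":[0,0,0]}]';python3 -m creep '[{"grip":20,"linear":[0,0,0.7],"rot":[0,0,0]},{"grip":20,"linear":[0,0,0],"rot":[0,0,0]}]'
```

```text
time_s: 27.08
eef_pos: [566.6, -127.9, 54.9]
ee_rot: [0.0, 0.718, 0.696, 0.0]
force: [-1.7, 0.1, 1.9]
grip_width: 0.392
time_s: 27.25
eef_pos: [566.7, -127.9, 54.9]
ee_rot: [0.0, 0.718, 0.696, 0.0]
force: [-4.4, 1.3, 8.8]
grip_width: 0.39
```

```bash
python3 -m creep '[{"grip":20,"linear":[0,0,-0.7],"rot":[0,0,0]},{"grip":36,"linear":[0,0,0],"rot":[0,0,0]},{"grip":40,"linear":[0,0,0],"rot":[0,0,0]},{"grip":44,"linear":[0,0,0],"rot":[0,0,0]},{"grip":44,"linear":[0,0,0],"rot":[0,0,0]},{"grip":44,"linear":[0,0,-5],"rot":[0,0,0]},{"grip":44,"linear":[0,0,-15],"rot":[0,0,0]},{"grip":44,"linear":[0,0,-30],"rot":[0,0,0]},{"grip":44,"linear":[0,0,-36],"rot":[0,0,0]},{"grip":44,"linear":[0,0,-36],"rot":[0,0,0]},{"grip":44,"linear":[0,0,0],"rot":[0,0,0]},{"grip":44,"linear":[0,0,0],"rot":[0,0,0]}]'; python3 sh.py wrist w26; python3 sh.py scene s26; python3 - <<'E'
from h import *
z=np.load("pics/w26.npz");G=z["G"];im=z["im"].astype(int)
m=(im[:,:,0]>im[:,:,1]*1.8+15)&(G[:,:,2]>109)&(G[:,:,2]<121)&(np.hypot(G[:,:,0]-642,G[:,:,1]+122)<40)
q=G[m];c,r=cv2.minEnclosingCircle(q[:,:2].astype(np.float32));print("pot",c,r)
m=(im.min(2)>110)&(G[:,:,2]>80)&(G[:,:,2]<136)&(np.hypot(G[:,:,0]-566,G[:,:,1]+115)<50)&((im.max(2)-im.min(2))<30)
q=G[m];a=np.array([.031,.9995]);b=np.array([.9995,-.031]);d=q[:,:2]-c
print(len(q),"along",np.percentile(d@a,[.5,99.5]),"across",np.percentile(d@b,[.5,99.5]),q[:,2].max(),cv2.minAreaRect(q[:,:2].astype(np.float32)))
E
```

```text
time_s: 28.25
eef_pos: [567.3, -128.2, 178.6]
ee_rot: [0.002, 0.718, 0.696, 0.001]
force: [0.1, 0.3, -0.8]
grip_width: 0.514
28.3 [ 566.48150972 -127.83816764  176.62962231] [0.22740652 0.03368972 0.43241554] 0.5135298227034077
28.35 [ 566.10696441 -127.69690625  175.61694774] [ 0.11907805 -0.29387566 -0.49775779] 0.5146549222262563
pot (641.8326416015625, -122.37798309326172) 26.26923942565918
3980 along [-25.88181725  46.91407041] across [-94.17163142 -55.6412437 ] 125.71321041844463 ((567.1495971679688, -111.09721374511719), (79.48107147216797, 42.06764602661133), 78.281494140625)
```

View pics/w26.png

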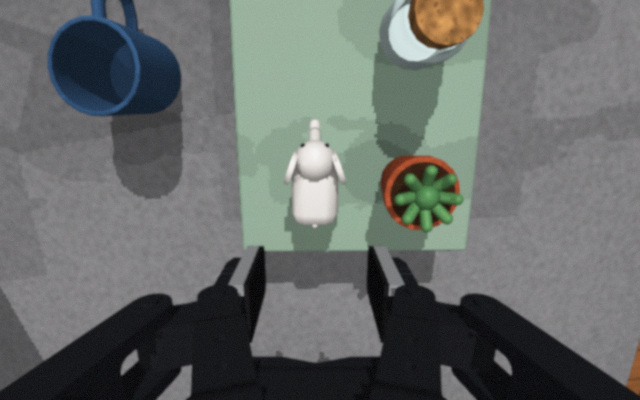

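View pics/s26.png

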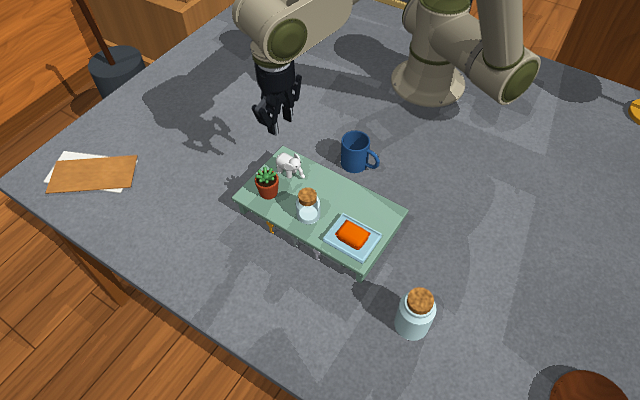

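```bash
python3 - <<'E'
from h import *
g=np.load("pics/s26.npz");G=g["G"];im=g["im"].astype(int);g0=np.load("pics/scene_G.npy")
for n,c,lo,hi in(("mug",(414,-15),75,95),("tall",(728,299),112,130),("cork",(645,-8),134,146)):
    for t,X in(("0",g0),("end",G)):
        q=X[(X[:,:,2]>lo)&(X[:,:,2]<hi)&(np.hypot(X[:,:,0]-c[0],X[:,:,1]-c[1])<45)]
        if len(q)>5: print(n,t,np.median(q,0).round(1),cv2.minEnclosingCircle(q[:,:2].astype(np.float32)))
from rig import ctrl
print(ctrl.finish_job())
E
```

```text
mug 0 [413.6 -17.1  83.1] ((406.8140869140625, -15.391149520874023), 42.8692512512207)
mug end [413.6 -17.1  82.7] ((407.4671630859375, -16.115055084228516), 42.4235725402832)
tall 0 [727.8 297.8 121.2] ((725.89111328125, 296.9908752441406), 25.681249618530273)
tall end [728.  298.1 121.2] ((725.9461669921875, 297.189697265625), 25.367816925048828)
cork end [646.8  -6.8 140.8] ((645.1155395507812, -8.028518676757812), 21.00039291381836)
the job is handed in; nothing more can be done
None
```

The job is done and handed in at about 28 s of the 102 s allowed, in the order asked: jar, cork, case, elephant.

- **Jar and cork:** the jar stands about 1 mm from the midpoint between the tray and the pot, in line with them. The cork's top measured 140.7 mm against 141 mm for fully closed, and it is level.
- **Case:** it lies flat near the middle of the tray, with its top at 98 mm as expected.
- **Elephant:** it stands upright and broadside in front of the pot, with its torso lined up with the pot. The gap to the pot measures about 29 mm at the ears and about 32 mm at the torso.
- **Left in place:** the mug, tall jar and pot read the same before and after, within about 1 mm.

Two things disagreed along the way:

- **Gripper tip offset:** the fingertips sit roughly 30–40 mm higher than the reported tool position. The first cork grasp therefore closed above the cork without moving it. I measured the offset in the pictures and worked with it from then on. For the same reason the jar was carried by its neck instead of its body.
- **Camera disagreement:** the cameras differ by 1–3 mm on some positions, such as the jar's.

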